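Put the grinding bench kit back on its outline pads

ROBOT

A 6-joint arm with a two-finger parallel gripper is mounted at the origin on the work surface. World frame = base frame: x ahead of the robot, y to its left, z up, the work surface at z = 0. Lengths are in m, angles in rad, forces in N, time in s.
With the tool pointing down it reaches from about 0.4 to 0.925 m from the base axis. Payload 3.4 kg.
Tool frame: the origin (TCP) lies between the finger pads; the fingertips stand 11 mm ahead of it and the grasp point (between the pads) lies 8 mm behind it (r.tip_extent is the z of the fingertips in the tool frame, in m); z points along the fingers, y is the direction in which the jaws open and shut (so a half turn about z gives the same grasp; the last joint's range is limited). The gripper opens to 85 mm and grips with 20 to 120 N. Pads are 22 mm wide; open, the fingers measure 114 mm over their backs; the gripper's body (76 mm by 85 mm) begins 54 mm behind the grasp point. The pads swing forward as they close: fully open they stand 13 mm farther back than shut.
Start: joints at [1.123, 0.307, 1.506, -0, 1.328, -0.073], TCP at [0.21, 0.535, 0.242] pointing down, gripper open.
Joint ranges: [-3.12, 3.12], [-1.05, 2.28], [0.14, 2.33], [-1.42, 4.57], [0.1, 2.73], [-2.68, 2.68]. Speed limits (rad/s): [2.57, 2.57, 3.14, 3.14, 3.14, 3.14].

INTERFACE

Orientations are given as a 3x3 rotation matrix whose columns are the frame's x, y, z axes.
In Python, from plant import r gives the robot as it stands.
- The arm moves only by the tool step_arm, never from a script. Its argument "increments" is a list of rows, each a list of 3 entries, a list of its own where there are three numbers: the opening, from -1 (shut) to 1 (fully open), then the shift along the world's x, y, z in m, then the turn, a rotation vector about the world's x, y, z in rad. In form: [[claw, [x, y, z], [rx, ry, rz]], ...]. A call has 1 to 12 rows; each row is the pose to reach, as a shift and turn from the pose measured when the call began; what a row does not reach only later rows make up. A row lasts 1/12 s, in which the tool goes at most 41.7 mm and 7.16 degrees, less where a joint would pass 70% of its speed; a pose out of reach is approached as far as the arm can. A call with a gripper value outside its range is refused whole. The fingers move at their own pace and stop on an object; the grip force is fixed at half the most. Time passes only in rows, so rows that repeat a pose let the fingers close. It gives the time, the measured TCP pose, the force and the opening at its end, in the units of the state.
- r.get_state(): the state, without advancing time (a new reading comes with each control period).
- r.grab_frame(name): name is "scene" or "top" or "wrist"; returns (picture, depth): 480x640x3 uint8, red, green, blue; 480x640 float32, m along the optical axis (not along the pixel's ray), 0 where there is no reading.
- r.camera_params(name): a dict with "camera_matrix" (3x3 intrinsics, pixels), "rvec" (rotation vector, rad) and "tvec" (3), from world to camera coordinates, as OpenCV has them; the wrist camera has in their place "hand_eye" (4x4, takes a point from camera to tool coordinates, whose origin is the TCP and whose axes are the flange's). Camera axes: x right, y down, z forward; pixel columns grow to the right and rows downward; lengths in m; the calibration is good to about 2 mm. A picture is of the moment at which its call begins: read the wrist's pose just before it. camera_params takes no time and is no camera call.
- r.finish_job(): hands the job in, once; it reports no verdict.
The state is a dict: "time": time; "q": joint angles; "qvel": joint speeds; "joint_efforts": joint torques, N m; "tcp_pos": TCP position; "ee_rot": TCP orientation; "contact_force": force on the tool from outside, world axes, zero at the start; "wrist_torque": the same for the moment, N m; "opening": opening from 0.0 (shut) to 1.0 (fully open).
Only numpy, scipy, OpenCV 4.12 (cv2) and the standard library are available. Lean on these libraries where they do the work, as an engineer would, in place of code of your own. Each camera call takes 0.05 s, during which the arm holds its last target.

TASK

Put the bench kit away: set the large grey grinding wheel, the small pink one, the green polishing bar and the cork sanding block each flat and centred on the round black pad whose pale-yellow painted shape matches it in shape and size, bar and block lined up with their shapes. Keep each thing the same side up, set it down gently without dropping it, and leave the oil bottle and the screw jar standing where they are.

Things in the scene. Friction and masses are not known exactly. Their poses are not given: they have to be found in the camera images.
- large_wheel: Large grinding wheel lying flat: grey stone disc, diameter 100 mm, 14 mm thick; on it a dark steel flange of diameter 34 mm up to 18 mm above the underside, and a bright steel hub of diameter 26 mm from 18 up to 52 mm, by which it is gripped from above. About 0.35 kg. Its origin is the centre of its underside; z is up along the hub; it looks the same at every yaw. Stands flat with the hub up, on the bench (z = 0) at the start.
- small_wheel: Small grinding wheel lying flat: pink stone disc, diameter 60 mm, 14 mm thick; with the same dark flange (diameter 34 mm, up to 18 mm) and bright steel hub (diameter 26 mm, from 18 up to 52 mm), by which it is gripped from above. About 0.18 kg. Its origin is the centre of its underside; z is up along the hub; it looks the same at every yaw. Stands flat with the hub up, on the bench (z = 0) at the start.
- polish_bar: Hard green bar of polishing compound, half of it in a pale paper sleeve: 120 mm long (its x), 32 mm wide (its y), 30 mm high (z). About 0.2 kg. Origin at the centre of its underside; at any yaw on the bench at the start. Either end may point either way.
- sanding_block: Cork sanding block with a grey abrasive sole underneath: 90 mm long (its x), 50 mm wide (its y), 32 mm high (z). About 0.12 kg. Origin at the centre of its underside; at any yaw on the bench at the start. Either end may point either way.
- pad_large_disc: Place of the large wheel: round black rubber pad, diameter 140 mm, 5 mm thick, with a pale-yellow painted disc of diameter 106 mm at its centre. Lies fixed on the bench; origin at the centre of its underside, top face (where things are set down) 5 mm above the bench. Its yaw does not matter.
- pad_small_disc: Place of the small wheel: round black rubber pad, diameter 140 mm, 5 mm thick, with a pale-yellow painted disc of diameter 66 mm at its centre. Lies fixed on the bench; origin at the centre of its underside, top face (where things are set down) 5 mm above the bench. Its yaw does not matter.
- pad_long_bar: Place of the polishing bar: round black rubber pad, diameter 140 mm, 5 mm thick, with a pale-yellow painted narrow rectangle 126 mm long (along the pad's x) and 38 mm wide (y) at its centre. Lies fixed on the bench; origin at the centre of its underside, top face (where things are set down) 5 mm above the bench. 
- pad_block: Place of the sanding block: round black rubber pad, diameter 140 mm, 5 mm thick, with a pale-yellow painted rectangle 96 mm long (along the pad's x) and 56 mm wide (y) at its centre. Lies fixed on the bench; origin at the centre of its underside, top face (where things are set down) 5 mm above the bench. 
- oil_bottle: Blue oil bottle with a red cap, diameter 48 mm, 120 mm high, standing loose among the things; not to be disturbed; the tallest thing between the pads. Origin at the centre of its underside.
- screw_jar: Amber jar with a steel lid, diameter 52 mm, 70 mm high, standing loose among the things; not to be disturbed. Origin at the centre of its underside.
Mind the look-alikes: they are no part of the job. What is shaped like the pad_long_bar but blue or turquoise is not meant.

How it is judged:
By the outcome, as a careful person would: the job done as asked, in the order asked, and still so for the second after the job is handed in, with the robot touching nothing.
It also fails if it takes over 115 s, if anything falls off the work surface, if the arm or the gripper's body presses on something with over 40 N, if the wrist force passes 120 N, or if a joint passes its speed limit or range.

## Working session

There is one attempt and no reset: what is moved stays moved. The work goes in short steps, Python scripts to look and compute and a tool call to move; the robot and the scene stay as the last step left them, time stands still between calls to the robot, and variables do not carry over. Pictures are saved under pics/ and viewed, and the job is handed in when it is done.

Besides the shell and the picture viewer there is one more tool, called as name(argument=value, ...), one argument or row to a line, values as JSON. step_arm: Moves the arm, as the interface text tells. Its arguments: {"type":"object","properties":{"increments":{"type":"array","items":{"type":"array"}}},"required":["increments"]}

```bash
ls; mkdir -p pics
python3 - <<'E'
from plant import r
import cv2
print(r.get_state())
for n in("scene","top"):
    p,d=r.grab_frame(n); cv2.imwrite(f"pics/{n}0.png",p[...,::-1]); import numpy as np; np.save(f"pics/{n}0d.npy",d)
    print(n,r.camera_params(n))
print(r.camera_params("wrist"),r.tip_extent)
E
```

```text
pics
{'time': 0.0, 'q': array([ 1.12351991e+00,  3.07577171e-01,  1.50766681e+00,  6.92763759e-06,
        1.32842694e+00, -7.35282852e-02]), 'qvel': array([-2.29334875e-04, -5.73497806e-04, -8.34614558e-04,  5.03472111e-04,
       -8.61261112e-04,  5.35438402e-05]), 'joint_efforts': array([-1.23961745e-04, -4.57548809e+01, -2.51914805e+01, -9.84032977e-05,
        1.31641343e-02, -1.99772632e-05]), 'tcp_pos': array([0.20967691, 0.53467503, 0.24138113]), 'ee_rot': array([[-9.30964737e-01,  3.65107983e-01, -9.04934294e-04],
       [ 3.65109070e-01,  9.30962871e-01, -1.87090833e-03],
       [ 1.59376661e-04, -2.07214940e-03, -9.99997840e-01]]), 'contact_force': array([-0.00487466, -0.16056328,  0.35448033]), 'wrist_torque': array([ 0.00195158, -0.00413834,  0.04315877]), 'opening': 0.9990941286996226}
scene {'camera_matrix': array([[444.16303978,   0.        , 319.77564725],
       [  0.        , 444.16303978, 236.7047815 ],
       [  0.        ,   0.        ,   1.        ]]), 'rvec': array([ 1.83364149,  1.86691346, -0.63529307]), 'tvec': array([ 0.0519502 , -0.32510116,  1.3448761 ])}
top {'camera_matrix': array([[437.95910727,   0.        , 320.06272405],
       [  0.        , 437.95910727, 233.38073766],
       [  0.        ,   0.        ,   1.        ]]), 'rvec': array([ 2.21150308, -2.18905131,  0.04968314]), 'tvec': array([-0.04250535,  0.44675212,  1.01540133])}
{'camera_matrix': array([[396.74474579,   0.        , 318.78287976],
       [  0.        , 396.74474579, 242.4413357 ],
       [  0.        ,   0.        ,   1.        ]]), 'hand_eye': array([[ 4.48423960e-04, -9.48066257e-01, -3.18072589e-01,
         8.19029168e-02],
       [ 9.99999838e-01,  5.36654875e-04, -1.89769548e-04,
        -6.46203685e-04],
       [ 3.50609311e-04, -3.18072453e-01,  9.48066344e-01,
        -1.32177504e-01],
       [ 0.00000000e+00,  0.00000000e+00,  0.00000000e+00,
         1.00000000e+00]])} 0.011
```

View pics/top0.png

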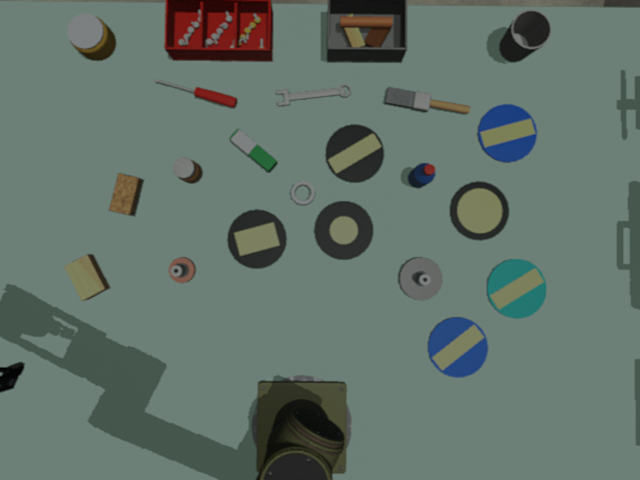

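View pics/scene0.png

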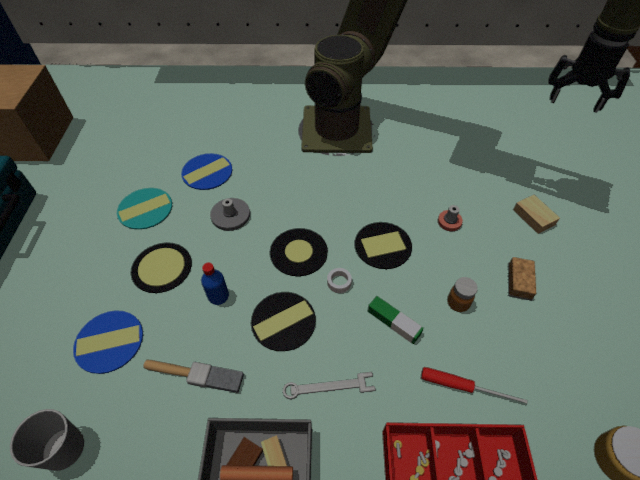

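```bash
cat > h.py <<'E'
import cv2, numpy as np
def cam(r,n):
    c=r.camera_params(n); K=c["camera_matrix"]
    if n=="wrist":
        s=r.get_state(); T=np.eye(4);T[:3,:3]=s["ee_rot"];T[:3,3]=s["tcp_pos"]
        M=T@c["hand_eye"]; return K,M[:3,:3],M[:3,3]
    R=cv2.Rodrigues(c["rvec"])[0]; return K,R.T,-R.T@np.ravel(c["tvec"])
def ray(C,uv,z):
    K,R,o=C; uv=np.atleast_2d(np.float64(uv)); d=np.c_[uv,np.ones(len(uv))]@np.linalg.inv(K).T@R.T
    return o[:2]+d[:,:2]*((z-o[2])/d[:,2])[:,None]
def proj(C,p):
    K,R,o=C; q=(np.atleast_2d(p)-o)@R@K.T; return q[:,:2]/q[:,2:]
def cloud(C,d):
    K,R,o=C; v,u=np.mgrid[:d.shape[0],:d.shape[1]]
    q=np.stack([u,v,np.ones_like(u)],-1)@np.linalg.inv(K).T*d[...,None]
    return q@R.T+o
def rect(P):  # world xy pts -> centre, long axis yaw, dims
    (c,s,a)=cv2.minAreaRect(np.float32(P*1000)); 
    if s[0]<s[1]: a+=90; s=s[::-1]
    a=(a+90)%180-90
    return np.round(c,1),np.round(s,1),round(a,1)
E
cat > m1.py <<'E'
from plant import r
from h import *
for n in("top","scene"):
    C=cam(r,n); im=cv2.imread(f"pics/{n}0.png"); d=np.load(f"pics/{n}0d.npy")
    W=cloud(C,d); hsv=cv2.cvtColor(im,cv2.COLOR_BGR2HSV)
    print(n,"bench z",np.median(W[150:300,200:400,2]))
    m=cv2.inRange(hsv,(20,60,110),(40,255,255))
    cs,_=cv2.findContours(m,0,1)
    for c in cs:
        if cv2.contourArea(c)<250: continue
        mm=cv2.moments(c); px=(mm["m10"]/mm["m00"],mm["m01"]/mm["m00"])
        P=ray(C,c[:,0],.005); print("yellow",np.round(px),*rect(P),"min circ",np.round(cv2.minEnclosingCircle(np.float32(P*1000))[1]), np.round(ray(C,px,.005)[0]*1000,1))
    # objects by height
    seg=((W[...,2]>.01)&(W[...,0]>.25)&(W[...,0]<.9)&(abs(W[...,1])<.55)&(d>0)).astype(np.uint8)
    N,L,st,ce=cv2.connectedComponentsWithStats(seg)
    for i in range(1,N):
        if st[i,4]<60: continue
        q=W[L==i]; zt=np.percentile(q[:,2],95); t=q[q[:,2]>zt-.006]
        print("obj",np.round(ce[i]),st[i,4],"ztop %.3f"%zt,np.round(t[:,:2].mean(0)*1000,1),*rect(t[:,:2]))
E
python3 m1.py
```

```text
top bench z 0.0003440538851710029
yellow [458. 347.] [ 186.4 -361.1] [120.9  34.3] -51.8 min circ 62.0 [ 186.4 -361. ]
yellow [517. 288.] [ 323.4 -499.2] [122.6  35.4] -58.5 min circ 63.0 [ 323.6 -499.2]
yellow [ 84. 277.] [339.2 512.9] [89.7 57.9] 28.3 min circ 52.0 [338.8 513.1]
yellow [256. 239.] [433.6 111.5] [94.  54.6] -74.3 min circ 53.0 [433.6 112. ]
yellow [479. 210.] [ 505.3 -413.4] [101.7 101.7] 0.6 min circ 52.0 [ 505.6 -413. ]
yellow [354. 153.] [ 639.7 -117.1] [124.2  36.9] -58.7 min circ 63.0 [ 639.6 -116.9]
yellow [507. 132.] [ 692.3 -480.5] [122.3  35. ] -74.3 min circ 62.0 [ 692.3 -480.6]
obj [521.  46.] 753 ztop 0.090 [ 873.2 -495.4] [ 877.5 -499.3] [88.8 44.1] -89.7
obj [92. 43.] 1015 ztop 0.062 [882.6 499.1] [879.2 499.1] [80.  41.4] 89.8
obj [367.  51.] 1369 ztop 0.071 [ 867.  -140.8] [ 878.5 -140.4] [178.7  40.8] 90.0
obj [219.  50.] 1581 ztop 0.061 [866.3 196.9] [878.3 199.5] [239.7  41.7] 89.7
obj [208.  95.] 577 ztop 0.027 [765.2 209.5] [765.1 211.5] [99.4 23. ] 74.9
obj [421. 101.] 1095 ztop 0.022 [ 762.7 -270.8] [ 759.7 -289.5] [199.  42.] 80.9
obj [253. 1
[... 2018 characters left out ...]
 374.] 1575 ztop 0.021 [ 764.4 -270.4] [ 760.7 -290.5] [199.7  41.9] 81.4
obj [458. 382.] 883 ztop 0.027 [766.8 209.8] [767. 210.] [99.5 22.6] 73.7
obj [ 46. 427.] 1503 ztop 0.090 [ 874.9 -504.7] [ 878.  -500.7] [91.  43.1] -90.0
obj [255. 426.] 1453 ztop 0.071 [ 868.1 -140.5] [ 879.4 -140.8] [180.4  40.2] -90.0
obj [459. 434.] 2239 ztop 0.061 [866.8 202.3] [879.2 199.3] [240.   41.1] -89.9
obj [618. 440.] 1066 ztop 0.062 [880.6 486.8] [879.1 487.1] [57.6 41.5] 89.5
obj [260. 444.] 364 ztop 0.032 [ 891.7 -133.1] [ 888.5 -141.2] [74.9 22.4] 89.6
obj [397. 445.] 62 ztop 0.018 [888.3 103.9] [888.1 105.2] [20.8 10.8] 13.5
obj [503. 452.] 73 ztop 0.020 [895.2 288.2] [895.  289.3] [21.9  9.5] 89.8
```

step_arm(
  increments=[
    [1, [0.22, -0.335, 0], [0, 0, -1.0]],
    [1, [0.22, -0.335, 0], [0, 0, -1.0]],
    [1, [0.22, -0.335, 0], [0, 0, -1.0]],
    [1, [0.22, -0.335, 0], [0, 0, -1.0]],
    [1, [0.22, -0.335, 0], [0, 0, -1.0]],
    [1, [0.22, -0.335, 0], [0, 0, -1.0]],
    [1, [0.22, -0.335, 0], [0, 0, -1.0]],
    [1, [0.22, -0.335, 0], [0, 0, -1.0]],
    [1, [0.22, -0.335, 0], [0, 0, -1.0]],
    [1, [0.22, -0.335, 0], [0, 0, -1.0]],
    [1, [0.22, -0.335, 0], [0, 0, -1.0]],
  ],
)

```text
time: 1.02
tcp_pos: [0.4323, 0.1957, 0.2413]
ee_rot: [[-0.191, 0.982, -0.0], [0.982, 0.191, -0.002], [-0.002, -0.001, -1.0]]
contact_force: [-0.7, -0.1, -0.1]
opening: 1.002
```

step_arm(
  increments=[
    [1, [0.03, -0.25, 0], [0, 0, -0.19]],
    [1, [0.03, -0.25, 0], [0, 0, -0.19]],
    [1, [0.03, -0.25, 0], [0, 0, -0.19]],
    [1, [0.03, -0.25, 0], [0, 0, -0.19]],
    [1, [0.03, -0.25, 0], [0, 0, -0.19]],
    [1, [0.0, -0.5, 0], [0, 0, -0.19]],
    [1, [0.0, -0.5, 0], [0, 0, -0.19]],
    [1, [0.0, -0.5, 0], [0, 0, -0.19]],
    [1, [0.0, -0.5, 0], [0, 0, -0.19]],
    [1, [0.0, -0.5, 0], [0, 0, -0.19]],
    [1, [0.0, -0.5, 0], [0, 0, -0.19]],
    [1, [0.0, -0.5, 0], [0, 0, -0.19]],
  ],
)

```text
time: 2.02
tcp_pos: [0.4324, -0.2986, 0.241]
ee_rot: [[-0.002, 1.0, -0.001], [1.0, 0.002, -0.001], [-0.001, -0.001, -1.0]]
contact_force: [0.4, -0.4, -0.4]
opening: 0.999
```

```bash
cat > w.py <<'E'
import sys
from plant import r
from h import *
n=sys.argv[1]
C=cam(r,"wrist"); s=r.get_state(); p,d=r.grab_frame("wrist"); im=p[...,::-1].copy(); cv2.imwrite(f"pics/{n}.png",im)
W=cloud(C,d); hsv=cv2.cvtColor(im,cv2.COLOR_BGR2HSV)
print("tcp",s["tcp_pos"].round(4),"jawyaw",np.degrees(np.arctan2(s["ee_rot"][1,1],s["ee_rot"][0,1])).round(2),"t",s["time"],"F",s["contact_force"].round(1))
m=cv2.inRange(hsv,(20,60,100),(40,255,255))
for c in cv2.findContours(m,0,1)[0]:
    if cv2.contourArea(c)<800: continue
    mm=cv2.moments(c); px=(mm["m10"]/mm["m00"],mm["m01"]/mm["m00"])
    P=ray(C,c[:,0],.005); print("yellow",np.round(px),*rect(P),np.round(ray(C,px,.005)[0]*1000,1))
lo=float(sys.argv[2]) if len(sys.argv)>2 else .012
seg=((W[...,2]>lo)&(W[...,2]<.15)&(d>.1)).astype(np.uint8)
N,L,st,ce=cv2.connectedComponentsWithStats(seg)
for i in range(1,N):
    if st[i,4]<300: continue
    q=W[L==i]; zt=np.percentile(q[:,2],95); t=q[q[:,2]>zt-.006]
    print("obj",np.round(ce[i]),st[i,4],"ztop %.3f"%zt,np.round(t[:,:2].mean(0)*1000,1),*rect(t[:,:2]))
E
python3 w.py w1
```

```text
tcp [ 0.4324 -0.2986  0.241 ] jawyaw 0.12 t 2.0167 F [ 0.4 -0.4 -0.4]
yellow [229. 388.] [ 325.3 -506.8] [112.9  36.7] -58.4 [ 331.4 -513.4]
yellow [556. 360.] [ 691.3 -482.5] [124.3  36.2] -74.1 [ 689.7 -476. ]
yellow [389. 308.] [ 504.9 -415.3] [106.7 106.3] 29.0 [ 504.7 -413. ]
yellow [ 68. 260.] [ 184.1 -363. ] [124.6  36.6] -51.6 [ 182.2 -360.3]
yellow [593.  27.] [ 656.6 -148.2] [57.9 38.7] -58.7 [ 657.7 -152.8]
obj [221. 172.] 9494 ztop 0.053 [ 344.3 -273.7] [ 344.  -274.1] [25.4 25. ] -26.2
obj [508. 178.] 5407 ztop 0.121 [ 578.2 -267.9] [ 579.1 -268.3] [22.8 22.3] -10.6
obj [633. 277.] 436 ztop 0.020 [ 739.1 -373.3] [ 737.3 -369.1] [42.4 12.9] -79.5
```

View pics/w1.png

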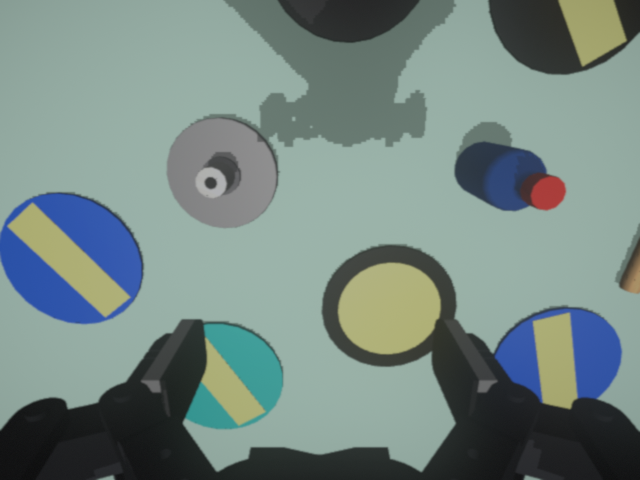

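step_arm(
  increments=[
    [1, [-0.088, 0.0247, 0], [0, 0, 0]],
    [1, [-0.088, 0.0247, 0], [0, 0, 0]],
    [1, [-0.088, 0.0247, -0.03], [0, 0, 0]],
    [1, [-0.088, 0.0247, -0.07], [0, 0, 0]],
    [1, [-0.088, 0.0247, -0.11], [0, 0, 0]],
    [1, [-0.088, 0.0247, -0.14], [0, 0, 0]],
    [1, [-0.088, 0.0247, -0.165], [0, 0, 0]],
    [1, [-0.088, 0.0247, -0.185], [0, 0, 0]],
    [1, [-0.088, 0.0247, -0.198], [0, 0, 0]],
    [1, [-0.088, 0.0247, -0.207], [0, 0, 0]],
    [1, [-0.088, 0.0247, -0.207], [0, 0, 0]],
    [1, [-0.088, 0.0247, -0.207], [0, 0, 0]],
  ],
)

```text
time: 3.07
tcp_pos: [0.3447, -0.2817, 0.0337]
ee_rot: [[0.0, 1.0, -0.002], [1.0, -0.001, -0.009], [-0.009, -0.002, -1.0]]
contact_force: [0.3, 0.4, 0.5]
opening: 0.997
```

step_arm(
  increments=[
    [-1, [0, 0, 0], [0, 0, 0]],
    [-1, [0, 0, 0], [0, 0, 0]],
    [-1, [0, 0, 0], [0, 0, 0]],
    [-1, [0, 0, 0], [0, 0, 0]],
    [-1, [0, 0, 0], [0, 0, 0]],
    [-1, [0, 0, 0], [0, 0, 0]],
    [-1, [0, 0, 0], [0, 0, 0]],
    [-1, [0, 0, 0], [0, 0, 0]],
    [-1, [0, 0, 0], [0, 0, 0]],
    [-1, [0, 0, 0], [0, 0, 0]],
  ],
)

```text
time: 3.9
tcp_pos: [0.345, -0.2819, 0.0344]
ee_rot: [[0.001, 1.0, -0.001], [1.0, -0.001, -0.009], [-0.009, -0.001, -1.0]]
contact_force: [-0.4, 0.0, 6.0]
opening: 0.281
```

```bash
python3 -c "
from plant import r
s=r.get_state();print(s['q'].round(3),s['contact_force'],s['wrist_torque'],s['opening'])"
```

```text
[-0.774  0.412  2.035 -0.012  0.689 -0.765] [-0.4071984   0.02565079  5.96415429] [ 0.13033188  0.16629953 -0.00684722] 0.2814105816425054
```

step_arm(
  increments=[
    [1, [0, 0, 0], [0, 0, 0]],
    [1, [0, 0, 0], [0, 0, 0]],
    [1, [0, 0, 0], [0, 0, 0]],
    [1, [0, 0, 0], [0, 0, 0]],
    [1, [0, 0.008, 0], [0.009, 0, 0]],
    [1, [0, 0.008, 0], [0.009, 0, 0]],
    [1, [0, 0.008, 0], [0.009, 0, 0]],
    [1, [0, 0.008, 0], [0.009, 0, 0]],
    [1, [0, 0.008, 0], [0.009, 0, 0]],
    [1, [0, 0.008, 0], [0.009, 0, 0]],
  ],
)

```text
time: 4.73
tcp_pos: [0.345, -0.274, 0.0345]
ee_rot: [[0.0, 1.0, -0.001], [1.0, -0.0, -0.001], [-0.001, -0.001, -1.0]]
contact_force: [0.4, -0.8, 0.2]
opening: 0.999
```

```bash
python3 w.py w2
```

```text
tcp [ 0.345  -0.274   0.0345] jawyaw -0.03 t 4.7333 F [ 0.4 -0.8  0.2]
obj [318. 299.] 37865 ztop 0.053 [ 344.7 -272.3] [ 344.6 -273.9] [26.  25.5] 74.4
obj [160. 375.] 6147 ztop 0.084 [ 291.1 -264.5] [ 291.1 -264.7] [26.2  7.4] 10.7
obj [477. 375.] 6129 ztop 0.084 [ 398.7 -264.5] [ 398.6 -264.4] [25.9  7.1] -18.5
obj [109. 469.] 505 ztop 0.090 [ 291.4 -279.5] [ 291.3 -280.2] [10.4  8.4] 38.2
obj [528. 469.] 492 ztop 0.090 [ 398.4 -279.6] [ 398.6 -280.1] [10.1  8.5] -38.1
```

View pics/w2.png

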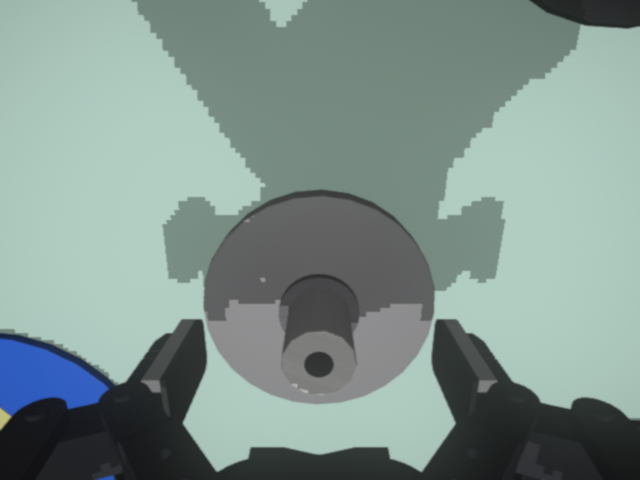

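step_arm(
  increments=[
    [-1, [0, 0, 0], [0, 0, 0]],
    [-1, [0, 0, 0], [0, 0, 0]],
    [-1, [0, 0, 0], [0, 0, 0]],
    [-1, [0, 0, 0], [0, 0, 0]],
    [-1, [0, 0, 0], [0, 0, 0]],
    [-1, [0, 0, 0], [0, 0, 0]],
    [-1, [0, 0, 0], [0, 0, 0]],
    [-1, [0, 0, 0.01], [0, 0, 0]],
    [-1, [0, 0, 0.03], [0, 0, 0]],
    [-1, [0, 0, 0.06], [0, 0, 0]],
    [-1, [0, 0, 0.06], [0, 0, 0]],
    [-1, [0, 0, 0.06], [0, 0, 0]],
  ],
)

```text
time: 5.78
tcp_pos: [0.3459, -0.2748, 0.0954]
ee_rot: [[0.0, 1.0, 0.002], [1.0, -0.0, -0.003], [-0.003, 0.002, -1.0]]
contact_force: [-0.4, 0.1, -2.7]
opening: 0.285
```

step_arm(
  increments=[
    [-1, [0.03, -0.026, 0], [0, 0, 0]],
    [-1, [0.055, -0.048, 0], [0, 0, 0]],
    [-1, [0.08, -0.07, 0], [0, 0, 0]],
    [-1, [0.105, -0.092, 0], [0, 0, 0]],
    [-1, [0.13, -0.114, 0], [0, 0, 0]],
    [-1, [0.15, -0.132, 0], [0, 0, 0]],
    [-1, [0.159, -0.14, 0], [0, 0, 0]],
    [-1, [0.159, -0.14, 0], [0, 0, 0]],
    [-1, [0.159, -0.14, 0], [0, 0, 0]],
    [-1, [0.159, -0.14, 0], [0, 0, 0]],
    [-1, [0.159, -0.14, 0], [0, 0, 0]],
  ],
)

```text
time: 6.7
tcp_pos: [0.5031, -0.4131, 0.094]
ee_rot: [[0.001, 1.0, -0.001], [1.0, -0.001, -0.0], [-0.0, -0.001, -1.0]]
contact_force: [0.1, 0.0, -3.1]
opening: 0.286
```

```bash
python3 w.py w3 .07
```

```text
tcp [ 0.5031 -0.4131  0.094 ] jawyaw -0.03 t 6.7 F [ 0.1  0.  -3.1]
yellow [ 46. 375.] [ 318.1 -496.1] [107.3  37.8] -58.4 [ 321.9 -499. ]
yellow [609. 346.] [ 691.7 -482.6] [125.2  37.4] -74.1 [ 689.8 -476.3]
yellow [327. 188.] [ 507.6 -378.7] [98.3 33.8] -4.3 [ 507.3 -374. ]
obj [318. 331.] 52821 ztop 0.143 [ 502.8 -411.8] [ 502.9 -413.2] [99.2 27.5] -0.1
```

View pics/w3.png

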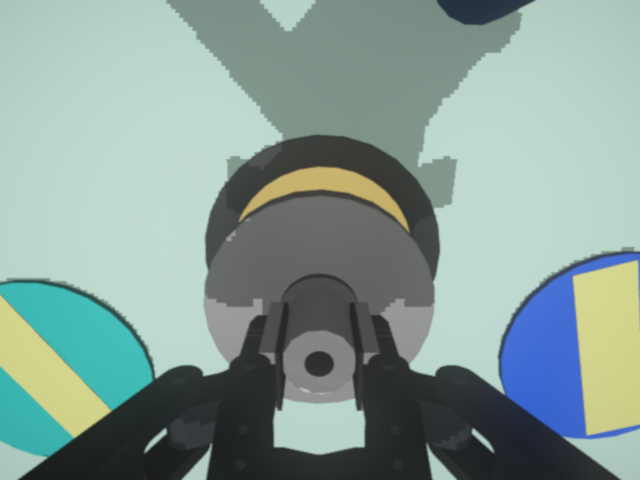

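step_arm(
  increments=[
    [-1, [0.0019, -0.0022, 0], [0, 0, 0]],
    [-1, [0.0019, -0.0022, -0.015], [0, 0, 0]],
    [-1, [0.0019, -0.0022, -0.03], [0, 0, 0]],
    [-1, [0.0019, -0.0022, -0.042], [0, 0, 0]],
    [-1, [0.0019, -0.0022, -0.048], [0, 0, 0]],
    [-1, [0.0019, -0.0022, -0.051], [0, 0, 0]],
    [-1, [0.0019, -0.0022, -0.053], [0, 0, 0]],
    [-1, [0.0019, -0.0022, -0.053], [0, 0, 0]],
    [-1, [0.0019, -0.0022, -0.053], [0, 0, 0]],
  ],
)

```text
time: 7.5
tcp_pos: [0.5057, -0.416, 0.0421]
ee_rot: [[0.001, 1.0, 0.001], [1.0, -0.001, -0.002], [-0.002, 0.001, -1.0]]
contact_force: [0.8, -0.0, -2.8]
opening: 0.285
```

step_arm(
  increments=[
    [-1, [-0.0006, 0.0008, -0.001], [0, 0, 0]],
    [-1, [-0.0006, 0.0008, -0.002], [0, 0, 0]],
    [-1, [-0.0006, 0.0008, -0.0025], [0, 0, 0]],
    [-1, [-0.0006, 0.0008, -0.0025], [0, 0, 0]],
    [-1, [-0.0006, 0.0008, -0.0025], [0, 0, 0]],
  ],
)

```text
time: 7.92
tcp_pos: [0.5052, -0.4152, 0.0398]
ee_rot: [[0.0, 1.0, 0.001], [1.0, -0.0, -0.002], [-0.002, 0.001, -1.0]]
contact_force: [-0.1, 0.5, -1.7]
opening: 0.286
```

step_arm(
  increments=[
    [-1, [0, 0, -0.0006], [0, 0, 0]],
    [-1, [0, 0, -0.0012], [0, 0, 0]],
    [-1, [0, 0, -0.0012], [0, 0, 0]],
  ],
)

```text
time: 8.17
tcp_pos: [0.5053, -0.4153, 0.0398]
ee_rot: [[0.0, 1.0, 0.001], [1.0, -0.0, -0.003], [-0.003, 0.001, -1.0]]
contact_force: [-1.3, 0.5, 4.1]
opening: 0.286
```

Contact (+4 N). Open partially first, then lift.

step_arm(
  increments=[
    [1, [0, 0, 0], [0, 0, 0]],
    [1, [0, 0, 0], [0, 0, 0]],
    [1, [0, 0, 0], [0, 0, 0]],
    [1, [0, 0, 0], [0, 0, 0]],
    [1, [0, 0, 0.02], [0, 0, 0]],
    [1, [0, 0, 0.05], [0, 0, 0]],
    [1, [0, 0, 0.09], [0, 0, 0]],
    [1, [0, 0, 0.13], [0, 0, 0]],
    [1, [0, 0.03, 0.14], [0, 0, 0]],
    [1, [-0.02, 0.06, 0.14], [0, 0, 0]],
    [1, [-0.02, 0.06, 0.14], [0, 0, 0]],
    [1, [-0.02, 0.06, 0.14], [0, 0, 0]],
  ],
)

```text
time: 9.17
tcp_pos: [0.4836, -0.353, 0.1798]
ee_rot: [[-0.001, 1.0, -0.0], [1.0, 0.001, -0.001], [-0.001, -0.0, -1.0]]
contact_force: [0.3, -1.2, 0.4]
opening: 0.999
```

```bash
python3 w.py w4
cat >> h.py <<'E'
def blob(C,im,W,centre,rad,col):
    pass
E
```

```text
tcp [ 0.4836 -0.353   0.1798] jawyaw 0.05 t 9.1667 F [ 0.3 -1.2  0.4]
yellow [117. 344.] [ 304.9 -474.1] [60.1 37.1] -58.4 [ 302.5 -471.2]
yellow [549. 349.] [ 691.2 -483.1] [125.6  37.4] -74.2 [ 689.9 -475.5]
obj [485. 102.] 8665 ztop 0.121 [ 578.5 -268.4] [ 579.5 -268.5] [22.9 22.4] -9.2
obj [345. 291.] 10779 ztop 0.057 [ 504.6 -413.9] [ 504.7 -415.1] [25.4 25.2] 53.7
```

View pics/w4.png

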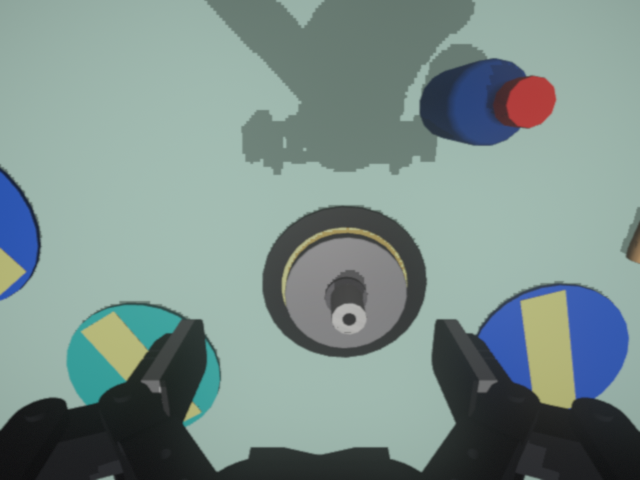

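step_arm(
  increments=[
    [1, [-0.034, 0.03, 0.04], [0, 0, 0]],
    [1, [-0.034, 0.46, 0.04], [0, 0, 0]],
    [1, [-0.034, 0.46, 0.04], [0, 0, 0]],
    [1, [-0.034, 0.46, 0.04], [0, 0, 0]],
    [1, [-0.034, 0.46, 0.04], [0, 0, 0]],
    [1, [-0.034, 0.46, 0.04], [0, 0, 0]],
    [1, [-0.034, 0.46, 0.04], [0, 0, 0]],
    [1, [-0.034, 0.46, 0.04], [0, 0, 0]],
    [1, [-0.034, 0.46, 0.04], [0, 0, 0]],
    [1, [-0.034, 0.46, 0.04], [0, 0, 0]],
    [1, [-0.034, 0.46, 0.04], [0, 0, 0]],
    [1, [-0.034, 0.46, 0.04], [0, 0, 0]],
  ],
)

```text
time: 10.22
tcp_pos: [0.4521, 0.1088, 0.2202]
ee_rot: [[-0.002, 1.0, 0.003], [1.0, 0.002, -0.001], [-0.001, 0.003, -1.0]]
contact_force: [-0.1, -0.8, 0.2]
opening: 0.998
```

```bash
python3 w.py w5
```

```text
tcp [0.4521 0.1088 0.2202] jawyaw 0.09 t 10.2167 F [-0.1 -0.8  0.2]
yellow [321. 392.] [455.2 -94.9] [66.6 66. ] -90.0 [455.4 -94.2]
yellow [300. 225.] [435.3 100.1] [76.4 55.6] -75.0 [435.5  89.8]
obj [194.   9.] 1090 ztop 0.016 [358.5 261. ] [358.4 259.7] [50.4 14.5] 0.6
obj [507.  16.] 2929 ztop 0.071 [585.8 249.8] [586.6 249. ] [40.1 12.4] -0.5
obj [543. 193.] 6977 ztop 0.032 [638.9 122.1] [638.5 119.3] [119.9  33.7] 50.9
obj [410. 316.] 1693 ztop 0.023 [538.7   4.6] [539.3   3.3] [55.9 53.1] 71.4
```

View pics/w5.png

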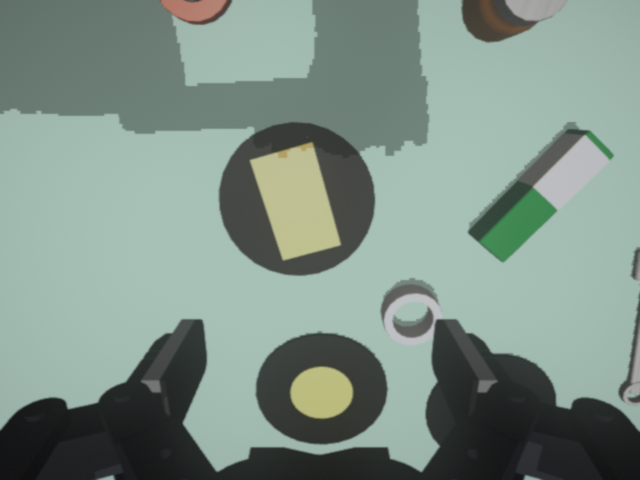

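step_arm(
  increments=[
    [1, [-0.0935, 0.1725, 0], [0, 0, 0]],
    [1, [-0.0935, 0.1725, 0], [0, 0, 0]],
    [1, [-0.0935, 0.1725, 0], [0, 0, 0]],
    [1, [-0.0935, 0.1725, 0], [0, 0, 0]],
    [1, [-0.0935, 0.1725, 0], [0, 0, 0]],
    [1, [-0.0935, 0.1725, -0.03], [0, 0, 0]],
    [1, [-0.0935, 0.1725, -0.07], [0, 0, 0]],
    [1, [-0.0935, 0.1725, -0.1], [0, 0, 0]],
    [1, [-0.0935, 0.1725, -0.1], [0, 0, 0]],
    [1, [-0.0935, 0.1725, -0.1], [0, 0, 0]],
  ],
)

```text
time: 11.1
tcp_pos: [0.3589, 0.2833, 0.1192]
ee_rot: [[-0.003, 1.0, -0.0], [1.0, 0.003, -0.001], [-0.001, -0.0, -1.0]]
contact_force: [0.4, 0.2, 0.7]
opening: 0.998
```

```bash
python3 w.py w6
```

```text
tcp [0.3589 0.2833 0.1192] jawyaw 0.15 t 11.1 F [0.4 0.2 0.7]
yellow [408. 429.] [429.7 120.5] [73.5 57. ] -74.3 [428.5 128.8]
obj [601.  28.] 4564 ztop 0.033 [500.4 404.5] [504.6 405.9] [41.5 22.2] -13.1
obj [318. 244.] 6569 ztop 0.053 [358.1 283.7] [358.  282.8] [25.7 25.1] 46.0
obj [635. 277.] 314 ztop 0.019 [563.  261.8] [564.3 260.5] [30.6  6. ] -75.2
obj [181. 356.] 2964 ztop 0.149 [312.9 287.1] [314.5 284.5] [23.  14.7] -52.7
obj [456. 356.] 2992 ztop 0.149 [404.5 287.4] [403.  284.6] [23.  14.6] 52.6
```

step_arm(
  increments=[
    [1, [-0.0008, -0.001, -0.03], [0, 0, 0]],
    [1, [-0.0008, -0.001, -0.055], [0, 0, 0]],
    [1, [-0.0008, -0.001, -0.07], [0, 0, 0]],
    [1, [-0.0008, -0.001, -0.08], [0, 0, 0]],
    [1, [-0.0008, -0.001, -0.085], [0, 0, 0]],
    [1, [-0.0008, -0.001, -0.085], [0, 0, 0]],
    [1, [-0.0008, -0.001, -0.085], [0, 0, 0]],
  ],
)

```text
time: 11.73
tcp_pos: [0.361, 0.2838, 0.0369]
ee_rot: [[-0.002, 1.0, 0.006], [1.0, 0.002, 0.003], [0.003, 0.006, -1.0]]
contact_force: [-0.4, -0.4, 0.1]
opening: 1.0
```

```bash
python3 w.py w7
```

```text
tcp [0.361  0.2838 0.0369] jawyaw 0.09 t 11.7333 F [-0.4 -0.4  0.1]
obj [312. 312.] 14695 ztop 0.053 [358.2 284.4] [358.3 282.8] [26.2 25.4] 74.1
obj [160. 375.] 6111 ztop 0.086 [306.7 292.9] [306.8 293.3] [26.   6.4] 20.5
obj [477. 375.] 6111 ztop 0.087 [414.4 293.2] [414.1 293.4] [26.   6.4] -19.0
obj [109. 468.] 486 ztop 0.092 [307.2 278. ] [306.7 277.5] [10.1  8.8] 36.0
obj [528. 469.] 491 ztop 0.093 [414.  278.1] [414.8 277.4] [11.5  8.6] -40.3
```

View pics/w7.png

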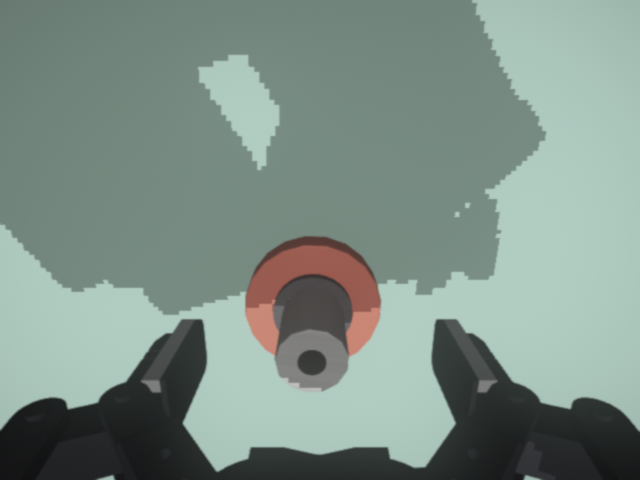

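step_arm(
  increments=[
    [1, [-0.0028, -0.001, -0.003], [-0.003, 0.006, 0]],
    [1, [-0.0028, -0.001, -0.003], [-0.003, 0.006, 0]],
    [1, [-0.0028, -0.001, -0.003], [-0.003, 0.006, 0]],
    [1, [-0.0028, -0.001, -0.003], [-0.003, 0.006, 0]],
    [-1, [-0.0028, -0.001, -0.003], [-0.003, 0.006, 0]],
    [-1, [-0.0028, -0.001, -0.003], [-0.003, 0.006, 0]],
    [-1, [-0.0028, -0.001, -0.003], [-0.003, 0.006, 0]],
    [-1, [-0.0028, -0.001, -0.003], [-0.003, 0.006, 0]],
    [-1, [-0.0028, -0.001, -0.003], [-0.003, 0.006, 0]],
    [-1, [-0.0028, -0.001, -0.003], [-0.003, 0.006, 0]],
    [-1, [-0.0028, -0.001, -0.003], [-0.003, 0.006, 0]],
    [-1, [-0.0028, -0.001, -0.003], [-0.003, 0.006, 0]],
  ],
)

```text
time: 12.78
tcp_pos: [0.3582, 0.2828, 0.0342]
ee_rot: [[-0.002, 1.0, 0.0], [1.0, 0.002, 0.0], [0.0, 0.0, -1.0]]
contact_force: [0.2, -1.7, 4.2]
opening: 0.287
```

step_arm(
  increments=[
    [-1, [0, 0, 0], [0, 0, 0]],
    [-1, [0, 0, 0.01], [0, 0, 0]],
    [-1, [0, 0, 0.03], [0, 0, 0]],
    [-1, [0, 0, 0.06], [0, 0, 0]],
    [-1, [0, 0, 0.06], [0, 0, 0]],
    [-1, [0, 0, 0.06], [0, 0, 0]],
  ],
)

```text
time: 13.28
tcp_pos: [0.3592, 0.2835, 0.0952]
ee_rot: [[-0.002, 1.0, 0.003], [1.0, 0.002, 0.002], [0.002, 0.003, -1.0]]
contact_force: [-0.4, 0.3, -2.5]
opening: 0.285
```

step_arm(
  increments=[
    [-1, [0.02, -0.02, 0], [0, 0, 0]],
    [-1, [0.05, -0.05, 0], [0, 0, 0]],
    [-1, [0.07, -0.08, 0], [0, 0, 0]],
    [-1, [0.085, -0.115, 0], [0, 0, 0]],
    [-1, [0.096, -0.15, 0], [0, 0, 0]],
    [-1, [0.096, -0.19, 0], [0, 0, 0]],
    [-1, [0.096, -0.23, 0], [0, 0, 0]],
    [-1, [0.096, -0.27, 0], [0, 0, 0]],
    [-1, [0.096, -0.31, 0], [0, 0, 0]],
    [-1, [0.096, -0.345, 0], [0, 0, 0]],
    [-1, [0.096, -0.37, 0], [0, 0, 0]],
    [-1, [0.096, -0.3785, 0], [0, 0, 0]],
  ],
)

```text
time: 14.28
tcp_pos: [0.4546, -0.0983, 0.0938]
ee_rot: [[0.001, 1.0, 0.001], [1.0, -0.001, 0.002], [0.002, 0.001, -1.0]]
contact_force: [0.0, 0.5, -1.9]
opening: 0.282
```

step_arm(
  increments=[
    [-1, [0, 0, 0], [0, 0, 0]],
    [-1, [0, 0, 0], [0, 0, 0]],
  ],
)

```text
time: 14.45
tcp_pos: [0.4534, -0.0981, 0.0925]
ee_rot: [[0.003, 1.0, -0.001], [1.0, -0.003, 0.003], [0.003, -0.001, -1.0]]
contact_force: [-0.5, -0.1, -1.5]
opening: 0.285
```

```bash
python3 w.py w8 .07
```

```text
tcp [ 0.4534 -0.0981  0.0925] jawyaw -0.19 t 14.45 F [-0.5 -0.1 -1.5]
yellow [325. 223.] [456.7 -81.7] [66.2 40.9] -4.7 [456.7 -78.7]
yellow [610. 265.] [ 639.1 -119.3] [127.8  39.2] -58.6 [ 626.4 -104.6]
obj [318. 364.] 34510 ztop 0.142 [453.  -97.5] [453.2 -98.3] [98.7 26.9] 0.0
```

View pics/w8.png

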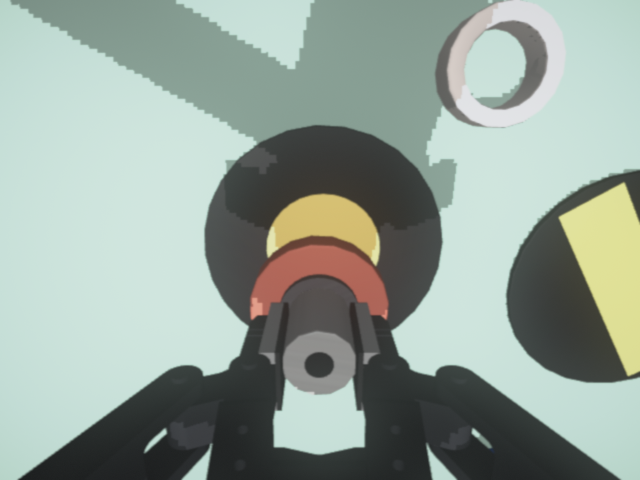

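step_arm(
  increments=[
    [-1, [0.002, 0.0031, 0], [-0.003, 0, 0]],
    [-1, [0.002, 0.0031, -0.015], [-0.003, 0, 0]],
    [-1, [0.002, 0.0031, -0.03], [-0.003, 0, 0]],
    [-1, [0.002, 0.0031, -0.04], [-0.003, 0, 0]],
    [-1, [0.002, 0.0031, -0.047], [-0.003, 0, 0]],
    [-1, [0.002, 0.0031, -0.05], [-0.003, 0, 0]],
    [-1, [0.002, 0.0031, -0.051], [-0.003, 0, 0]],
    [-1, [0.002, 0.0031, -0.051], [-0.003, 0, 0]],
    [-1, [0.002, 0.0031, -0.051], [-0.003, 0, 0]],
  ],
)

```text
time: 15.25
tcp_pos: [0.4559, -0.0941, 0.0421]
ee_rot: [[0.002, 1.0, -0.0], [1.0, -0.002, -0.0], [-0.0, -0.0, -1.0]]
contact_force: [0.0, -0.5, -2.8]
opening: 0.287
```

step_arm(
  increments=[
    [-1, [-0.0006, -0.0009, -0.001], [0, 0, 0]],
    [-1, [-0.0006, -0.0009, -0.0018], [0, 0, 0]],
    [-1, [-0.0006, -0.0009, -0.0025], [0, 0, 0]],
    [-1, [-0.0006, -0.0009, -0.003], [0, 0, 0]],
    [-1, [-0.0006, -0.0009, -0.003], [0, 0, 0]],
  ],
)

```text
time: 15.67
tcp_pos: [0.4555, -0.0951, 0.0393]
ee_rot: [[0.002, 1.0, 0.0], [1.0, -0.002, -0.0], [-0.0, 0.0, -1.0]]
contact_force: [-0.1, 0.3, -1.1]
opening: 0.283
```

step_arm(
  increments=[
    [-1, [0, 0, -0.0006], [0, 0, 0]],
    [-1, [0, 0, -0.001], [0, 0, 0]],
    [-1, [0, 0, -0.001], [0, 0, 0]],
  ],
)

```text
time: 15.92
tcp_pos: [0.4554, -0.0951, 0.0392]
ee_rot: [[0.002, 1.0, 0.001], [1.0, -0.002, -0.0], [-0.0, 0.001, -1.0]]
contact_force: [-3.0, 0.8, 9.6]
opening: 0.286
```

step_arm(
  increments=[
    [1, [0, 0, 0], [0, 0, 0]],
    [1, [0, 0, 0], [0, 0, 0]],
    [1, [0, 0, 0], [0, 0, 0]],
    [1, [0, 0, 0], [0, 0, 0]],
    [1, [0, 0, 0.02], [0, 0, 0]],
    [1, [0, 0, 0.05], [0, 0, 0]],
    [1, [0, 0, 0.09], [0, 0, 0]],
    [1, [0, 0, 0.13], [0, 0, 0]],
    [1, [0, 0, 0.16], [0, 0, 0]],
    [1, [0.06, 0.06, 0.16], [0, 0, 0]],
    [1, [0.06, 0.06, 0.16], [0, 0, 0]],
    [1, [0.06, 0.06, 0.16], [0, 0, 0]],
  ],
)

```text
time: 16.92
tcp_pos: [0.5214, -0.0318, 0.2008]
ee_rot: [[0.0, 1.0, 0.009], [1.0, -0.0, 0.002], [0.002, 0.009, -1.0]]
contact_force: [1.3, -0.5, 0.6]
opening: 1.003
```

```bash
python3 w.py w9
```

```text
tcp [ 0.5214 -0.0318  0.2008] jawyaw -0.0 t 16.9167 F [ 1.3 -0.5  0.6]
yellow [438. 288.] [ 638.7 -119.4] [127.2  39.6] -58.6 [ 631.6 -103.9]
yellow [201.  45.] [435.6  97.7] [71.6 57.3] -74.2 [435.3  95.3]
obj [460.  39.] 4932 ztop 0.032 [621.   96.1] [624.  100.8] [74.2 32.4] 50.4
obj [342. 172.] 2290 ztop 0.024 [540.6   3.1] [540.5   2.3] [55.  54.8] -83.0
obj [240. 285.] 3724 ztop 0.058 [455.4 -94.1] [454.9 -94.9] [25.5 25.2] -3.2
obj [575. 388.] 1253 ztop 0.019 [ 769.4 -205.3] [ 772.3 -210.7] [40.  39.6] -9.5
obj [378. 437.] 1304 ztop 0.053 [ 592.1 -249. ] [ 590.6 -249.1] [28.6  5.3] -31.5
```

View pics/w9.png

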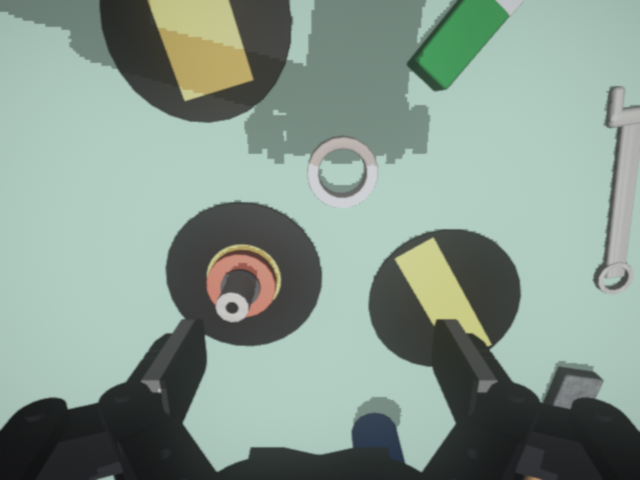

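step_arm(
  increments=[
    [1, [0.117, 0.151, 0], [0, 0, -0.68]],
    [1, [0.117, 0.151, 0], [0, 0, -0.68]],
    [1, [0.117, 0.151, 0], [0, 0, -0.68]],
    [1, [0.117, 0.151, 0], [0, 0, -0.68]],
    [1, [0.117, 0.151, 0], [0, 0, -0.68]],
    [1, [0.117, 0.151, 0], [0, 0, -0.68]],
    [1, [0.117, 0.151, -0.03], [0, 0, -0.68]],
    [1, [0.117, 0.151, -0.06], [0, 0, -0.68]],
    [1, [0.117, 0.151, -0.08], [0, 0, -0.68]],
    [1, [0.117, 0.151, -0.08], [0, 0, -0.68]],
    [1, [0.117, 0.151, -0.08], [0, 0, -0.68]],
  ],
)

```text
time: 17.88
tcp_pos: [0.6336, 0.1171, 0.1179]
ee_rot: [[0.628, 0.778, -0.002], [0.778, -0.628, -0.003], [-0.004, 0.001, -1.0]]
contact_force: [0.1, -0.1, 0.5]
opening: 1.004
```

```bash
python3 w.py w10; python3 -c "
from plant import r
print(r.get_state()['ee_rot'].round(4))"
```

```text
tcp [0.6336 0.1171 0.1179] jawyaw -38.9 t 17.8833 F [ 0.1 -0.1  0.5]
yellow [ 83. 381.] [426.3 135.9] [52.2 43.3] 15.6 [429.4 141. ]
obj [427.  25.] 2760 ztop 0.027 [754.6 176. ] [756.3 177.2] [29.1 21.8] 74.8
obj [60. 96.] 13037 ztop 0.072 [593.4 260.3] [593.1 259. ] [46.1 30.3] 37.9
obj [323. 233.] 10746 ztop 0.032 [642.6 123.5] [638.9 118.9] [120.6  32.6] 50.9
obj [180. 358.] 3173 ztop 0.149 [600.8 148.9] [600.3 145.7] [23.1 14.8] 88.2
obj [457. 357.] 3153 ztop 0.149 [672.1  91.4] [672.   85.9] [23.5 14.4] 51.1
obj [318. 425.] 2272 ztop 0.023 [549.2  12.5] [542.9   6.9] [53.9 47.4] -13.1
[[ 6.280e-01  7.782e-01  2.200e-03]
 [ 7.782e-01 -6.280e-01 -2.700e-03]
 [-7.000e-04  3.400e-03 -1.000e+00]]
```

View pics/w10.png

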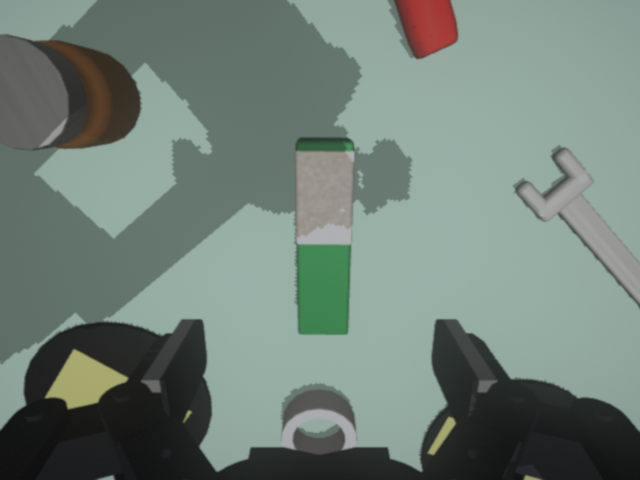

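step_arm(
  increments=[
    [1, [0.0053, 0.0018, -0.03], [0, 0, -0.004]],
    [1, [0.0053, 0.0018, -0.055], [0, 0, -0.004]],
    [1, [0.0053, 0.0018, -0.075], [0, 0, -0.004]],
    [1, [0.0053, 0.0018, -0.09], [0, 0, -0.004]],
    [1, [0.0053, 0.0018, -0.098], [0, 0, -0.004]],
    [1, [0.0053, 0.0018, -0.1], [0, 0, -0.004]],
    [1, [0.0053, 0.0018, -0.1], [0, 0, -0.004]],
    [1, [0.0053, 0.0018, -0.1], [0, 0, -0.004]],
  ],
)

```text
time: 18.6
tcp_pos: [0.6419, 0.1192, 0.0213]
ee_rot: [[0.631, 0.776, 0.005], [0.776, -0.631, -0.002], [0.001, 0.005, -1.0]]
contact_force: [-0.1, -0.3, 0.4]
opening: 1.0
```

```bash
python3 w.py w11; python3 -c "
from plant import r
print(r.get_state()['ee_rot'].round(4))"
```

```text
tcp [0.6419 0.1192 0.0213] jawyaw -39.14 t 18.6 F [-0.1 -0.3  0.4]
obj [491.  17.] 3036 ztop 0.026 [750.7 168.9] [751.  167.6] [24.  10.7] -40.2
obj [312. 309.] 24713 ztop 0.032 [648.3 130.2] [643.1 124. ] [107.7  32.8] 50.8
obj [160. 375.] 6132 ztop 0.071 [606.1 160.4] [606.3 160.3] [26.1  6.4] -20.9
obj [477. 375.] 6124 ztop 0.071 [689.6  92.6] [689.6  92.5] [26.8  7.9] -45.7
obj [109. 469.] 495 ztop 0.077 [596.9 148.6] [596.6 147.8] [10.1  8. ] 3.4
obj [528. 469.] 487 ztop 0.077 [679.8  81.2] [679.5  80.6] [9.5 7.5] -75.6
[[ 0.6312  0.7756  0.0052]
 [ 0.7756 -0.6312 -0.0023]
 [ 0.0015  0.0055 -1.    ]]
```

View pics/w11.png

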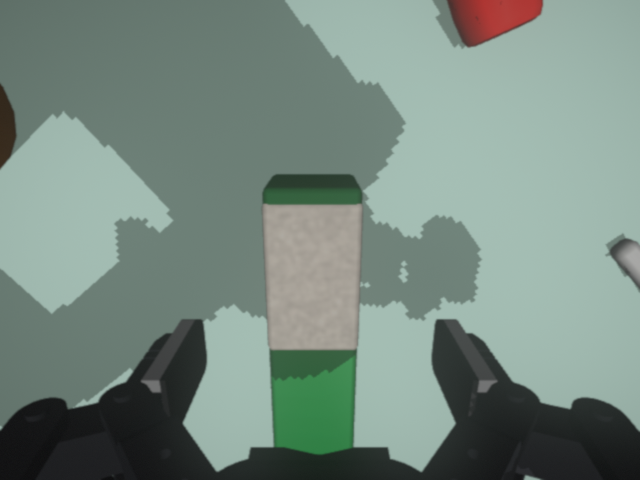

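step_arm(
  increments=[
    [1, [-0.003, -0.0003, -0.005], [0.002, 0.005, 0]],
    [1, [-0.003, -0.0003, -0.005], [0.002, 0.005, 0]],
    [1, [-0.003, -0.0003, -0.005], [0.002, 0.005, 0]],
    [1, [-0.003, -0.0003, -0.005], [0.002, 0.005, 0]],
    [-1, [-0.003, -0.0003, -0.005], [0.002, 0.005, 0]],
    [-1, [-0.003, -0.0003, -0.005], [0.002, 0.005, 0]],
    [-1, [-0.003, -0.0003, -0.005], [0.002, 0.005, 0]],
    [-1, [-0.003, -0.0003, -0.005], [0.002, 0.005, 0]],
    [-1, [-0.003, -0.0003, -0.005], [0.002, 0.005, 0]],
    [-1, [-0.003, -0.0003, -0.005], [0.002, 0.005, 0]],
    [-1, [-0.003, -0.0003, -0.005], [0.002, 0.005, 0]],
    [-1, [-0.003, -0.0003, -0.005], [0.002, 0.005, 0]],
  ],
)

```text
time: 19.65
tcp_pos: [0.6392, 0.119, 0.0166]
ee_rot: [[0.631, 0.776, 0.001], [0.776, -0.631, -0.0], [0.0, 0.001, -1.0]]
contact_force: [-0.2, 0.5, 1.4]
opening: 0.362
```

step_arm(
  increments=[
    [-1, [0, 0, 0], [0, 0, 0]],
    [-1, [0, 0, 0.01], [0, 0, 0]],
    [-1, [0, 0, 0.03], [0, 0, 0]],
    [-1, [0, 0, 0.06], [0, 0, 0]],
    [-1, [0, 0, 0.08], [0, 0, 0]],
    [-1, [0, 0, 0.08], [0, 0, 0]],
    [-1, [0, 0, 0.08], [0, 0, 0]],
  ],
)

```text
time: 20.23
tcp_pos: [0.64, 0.119, 0.0981]
ee_rot: [[0.631, 0.776, 0.004], [0.776, -0.631, 0.0], [0.002, 0.003, -1.0]]
contact_force: [0.2, 0.2, -3.3]
opening: 0.362
```

step_arm(
  increments=[
    [-1, [-0.001, -0.02, 0], [0, 0, 0.1]],
    [-1, [-0.001, -0.045, 0], [0, 0, 0.21]],
    [-1, [-0.001, -0.07, 0], [0, 0, 0.33]],
    [-1, [-0.001, -0.095, 0], [0, 0, 0.45]],
    [-1, [-0.001, -0.12, 0], [0, 0, 0.57]],
    [-1, [-0.001, -0.145, 0], [0, 0, 0.69]],
    [-1, [-0.001, -0.17, 0], [0, 0, 0.81]],
    [-1, [-0.001, -0.195, 0], [0, 0, 0.93]],
    [-1, [-0.001, -0.215, 0], [0, 0, 1.05]],
    [-1, [-0.001, -0.23, 0], [0, 0, 1.15]],
    [-1, [-0.001, -0.238, 0], [0, 0, 1.21]],
    [-1, [-0.001, -0.2383, 0], [0, 0, 1.23]],
  ],
)

```text
time: 21.23
tcp_pos: [0.6374, -0.1211, 0.0958]
ee_rot: [[-0.52, 0.854, -0.003], [0.854, 0.52, 0.004], [0.005, -0.0, -1.0]]
contact_force: [0.1, -0.7, -2.5]
opening: 0.366
```

step_arm(
  increments=[
    [-1, [0, 0, 0], [0, 0, 0]],
    [-1, [0, 0, 0], [0, 0, 0]],
  ],
)

```text
time: 21.4
tcp_pos: [0.6359, -0.1206, 0.0941]
ee_rot: [[-0.519, 0.855, -0.006], [0.855, 0.519, 0.005], [0.007, -0.003, -1.0]]
contact_force: [-0.1, -0.3, -1.6]
opening: 0.363
```

```bash
python3 w.py w12 .07; python3 -c "
from plant import r
print(r.get_state()['ee_rot'].round(4))"
```

```text
tcp [ 0.6359 -0.1206  0.0941] jawyaw 31.24 t 21.4 F [-0.1 -0.3 -1.6]
yellow [337. 158.] [612.3 -68.6] [31.4 13.5] 30.2 [614.3 -67.2]
yellow [88. 61.] [475.7 -97.2] [62.5 24.6] 85.1 [479.1 -92.1]
obj [318. 346.] 47674 ztop 0.143 [ 634.6 -120. ] [ 635.8 -120.7] [103.1  27.3] 31.5
[[-0.5191  0.8547 -0.0055]
 [ 0.8547  0.5191  0.0047]
 [ 0.0068 -0.0022 -1.    ]]
```

View pics/w12.png

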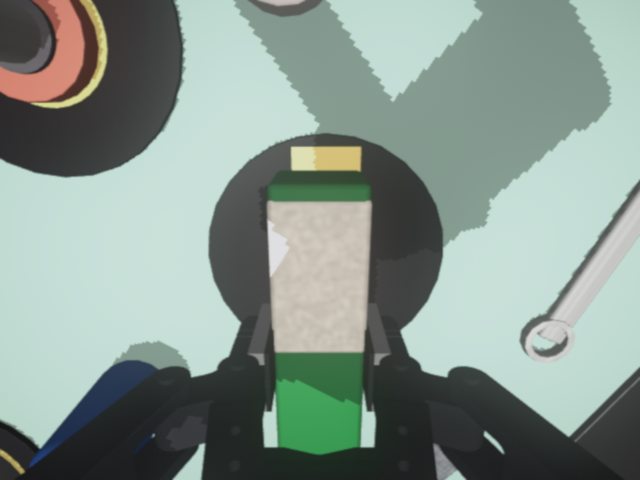

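step_arm(
  increments=[
    [-1, [0.003, 0.0016, 0], [-0.005, -0.0055, 0.003]],
    [-1, [0.003, 0.0016, -0.02], [-0.005, -0.0055, 0.003]],
    [-1, [0.003, 0.0016, -0.04], [-0.005, -0.0055, 0.003]],
    [-1, [0.003, 0.0016, -0.055], [-0.005, -0.0055, 0.003]],
    [-1, [0.003, 0.0016, -0.063], [-0.005, -0.0055, 0.003]],
    [-1, [0.003, 0.0016, -0.067], [-0.005, -0.0055, 0.003]],
    [-1, [0.003, 0.0016, -0.069], [-0.005, -0.0055, 0.003]],
    [-1, [0.003, 0.0016, -0.069], [-0.005, -0.0055, 0.003]],
    [-1, [0.003, 0.0016, -0.069], [-0.005, -0.0055, 0.003]],
  ],
)

```text
time: 22.2
tcp_pos: [0.6401, -0.1187, 0.0264]
ee_rot: [[-0.522, 0.853, 0.002], [0.853, 0.522, -0.001], [-0.002, 0.001, -1.0]]
contact_force: [0.4, -0.2, -1.1]
opening: 0.366
```

```bash
python3 w.py w13 .07; python3 -c "
from plant import r
print(r.get_state()['ee_rot'].round(4))"
```

```text
tcp [ 0.6401 -0.1187  0.0264] jawyaw 31.45 t 22.2 F [ 0.4 -0.2 -1.1]
yellow [327. 165.] [609.3 -65.7] [34.   7.2] 26.8 [610.3 -65. ]
obj [168. 431.] 4788 ztop 0.080 [ 604.3 -143. ] [ 602.3 -142.2] [26.7 14.6] -58.0
obj [236. 393.] 663 ztop 0.076 [ 615.1 -120.4] [ 614.3 -121.3] [15.1  5.4] 51.2
obj [401. 393.] 663 ztop 0.076 [652.  -97.8] [651.8 -98. ] [12.6  2.5] 30.2
obj [469. 431.] 4787 ztop 0.080 [676.9 -98.5] [677.4 -96.1] [26.2 14.9] -57.8
[[-5.217e-01  8.531e-01  2.000e-03]
 [ 8.531e-01  5.217e-01 -9.000e-04]
 [-1.800e-03  1.300e-03 -1.000e+00]]
```

View pics/w13.png

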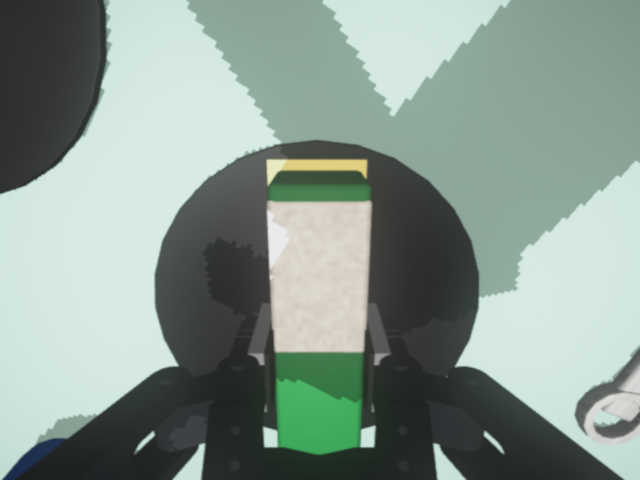

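step_arm(
  increments=[
    [-1, [-0.001, -0.0004, -0.0015], [0.001, 0.002, -0.001]],
    [-1, [-0.001, -0.0004, -0.003], [0.001, 0.002, -0.001]],
    [-1, [-0.001, -0.0004, -0.004], [0.001, 0.002, -0.001]],
    [-1, [-0.001, -0.0004, -0.0045], [0.001, 0.002, -0.001]],
    [-1, [-0.001, -0.0004, -0.0045], [0.001, 0.002, -0.001]],
  ],
)

```text
time: 22.67
tcp_pos: [0.639, -0.1192, 0.0219]
ee_rot: [[-0.521, 0.854, -0.0], [0.854, 0.521, 0.0], [0.0, -0.0, -1.0]]
contact_force: [-0.0, 0.4, -2.2]
opening: 0.361
```

step_arm(
  increments=[
    [-1, [0, 0, -0.0006], [0, 0, 0]],
    [-1, [0, 0, -0.0011], [0, 0, 0]],
    [-1, [0, 0, -0.0011], [0, 0, 0]],
  ],
)

```text
time: 22.92
tcp_pos: [0.639, -0.1192, 0.0216]
ee_rot: [[-0.521, 0.854, 0.0], [0.854, 0.521, 0.0], [0.0, 0.0, -1.0]]
contact_force: [-1.6, 0.0, 3.9]
opening: 0.367
```

step_arm(
  increments=[
    [1, [0, 0, 0], [0, 0, 0]],
    [1, [0, 0, 0], [0, 0, 0]],
    [1, [0, 0, 0], [0, 0, 0]],
    [1, [0, 0, 0], [0, 0, 0]],
    [1, [0, 0, 0], [0, 0, 0]],
    [1, [0, 0, 0.02], [0, 0, 0]],
    [1, [0, 0, 0.05], [0, 0, 0]],
    [1, [0, 0, 0.09], [0, 0, 0]],
    [1, [0, 0, 0.13], [0, 0, 0]],
    [1, [0, 0, 0.17], [0, 0, 0]],
    [1, [-0.02, 0.03, 0.19], [0, 0, 0]],
    [1, [-0.04, 0.06, 0.19], [0, 0, 0]],
  ],
)

```text
time: 23.92
tcp_pos: [0.6037, -0.0607, 0.218]
ee_rot: [[-0.518, 0.855, 0.013], [0.855, 0.518, -0.002], [-0.009, 0.01, -1.0]]
contact_force: [0.3, 0.4, -0.0]
opening: 1.001
```

step_arm(
  increments=[
    [1, [0, 0, 0], [0, 0, 0]],
  ],
)

```text
time: 24.0
tcp_pos: [0.5988, -0.0559, 0.2186]
ee_rot: [[-0.52, 0.854, 0.009], [0.854, 0.52, 0.002], [-0.003, 0.009, -1.0]]
contact_force: [-1.0, -0.3, -1.2]
opening: 0.999
```

```bash
python3 w.py w14 .015
```

```text
tcp [ 0.5988 -0.0559  0.2186] jawyaw 31.35 t 24.0 F [-1.  -0.3 -1.2]
obj [634.  66.] 357 ztop 0.024 [748.  166.9] [748.6 166.3] [24.   9.4] -46.7
obj [293. 109.] 2266 ztop 0.024 [540.3   2.8] [540.7   2.2] [55.4 54.7] 31.1
obj [143. 159.] 4355 ztop 0.058 [455.6 -94.5] [455.  -95.2] [25.7 25.1] 19.3
obj [318. 287.] 4736 ztop 0.037 [ 635.6 -115.2] [ 637.9 -118.9] [120.2  32.5] -58.4
obj [572. 380.] 4439 ztop 0.070 [877.  -61.7] [887.  -56.9] [82.8 36.3] 27.9
obj [200. 400.] 932 ztop 0.084 [ 594.  -256.5] [ 595.2 -258. ] [25.5  6.4] -51.6
obj [367. 426.] 2312 ztop 0.020 [ 765.6 -230.4] [ 766.9 -242.6] [104.8  41.5] 78.7
```

View pics/w14.png

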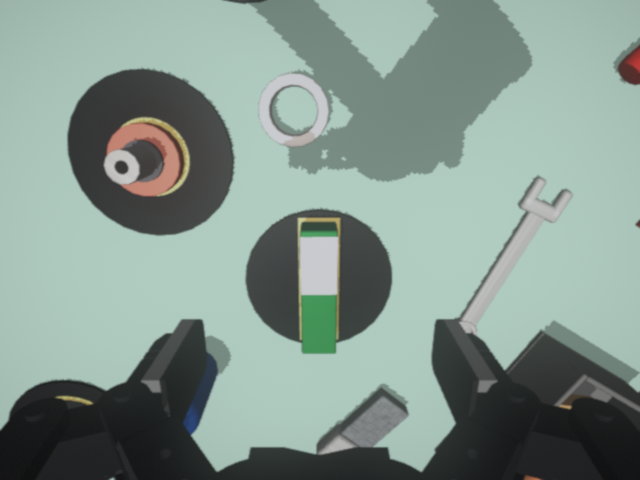

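step_arm(
  increments=[
    [1, [-0.067, 0.469, 0], [0, 0, 0.805]],
    [1, [-0.067, 0.469, 0], [0, 0, 0.805]],
    [1, [-0.067, 0.469, 0], [0, 0, 0.805]],
    [1, [-0.067, 0.469, 0], [0, 0, 0.805]],
    [1, [-0.067, 0.469, 0], [0, 0, 0.805]],
    [1, [-0.067, 0.469, 0], [0, 0, 0.805]],
    [1, [-0.067, 0.469, 0], [0, 0, 0.805]],
    [1, [-0.067, 0.469, 0], [0, 0, 0.805]],
    [1, [-0.067, 0.469, 0], [0, 0, 0.805]],
    [1, [-0.067, 0.469, 0], [0, 0, 0.805]],
    [1, [-0.067, 0.469, 0], [0, 0, 0.805]],
    [1, [-0.067, 0.469, 0], [0, 0, 0.805]],
  ],
)

```text
time: 25.05
tcp_pos: [0.5347, 0.4157, 0.219]
ee_rot: [[-0.977, 0.214, 0.012], [0.214, 0.977, 0.012], [-0.009, 0.014, -1.0]]
contact_force: [-0.6, -0.4, -0.5]
opening: 0.995
```

step_arm(
  increments=[
    [1, [0, 0, -0.04], [0, 0, 0]],
    [1, [0, 0, -0.08], [0, 0, 0]],
    [1, [0, 0, -0.1], [0, 0, 0]],
    [1, [0, 0, -0.1], [0, 0, 0]],
    [1, [0, 0, -0.1], [0, 0, 0]],
  ],
)

```text
time: 25.47
tcp_pos: [0.5344, 0.4147, 0.1171]
ee_rot: [[-0.977, 0.214, 0.009], [0.214, 0.977, 0.01], [-0.006, 0.011, -1.0]]
contact_force: [0.2, -0.0, 0.2]
opening: 0.999
```

```bash
python3 w.py w15; python3 -c "
from plant import r
print(r.get_state()['ee_rot'].round(4))"
```

```text
tcp [0.5344 0.4147 0.1171] jawyaw 77.64 t 25.4667 F [ 0.2 -0.   0.2]
obj [317. 244.] 12647 ztop 0.033 [528.9 414.9] [532.3 414.1] [90.2 50.2] -13.0
obj [135. 363.] 7808 ztop 0.148 [519.6 369.9] [523.1 370.8] [23.5 14.3] 23.1
obj [457. 358.] 3240 ztop 0.149 [539.2 459.4] [541.4 457.4] [23.  14.7] -50.6
[[-0.9767  0.2143  0.0121]
 [ 0.2144  0.9767  0.0121]
 [-0.0092  0.0144 -0.9999]]
```

View pics/w15.png

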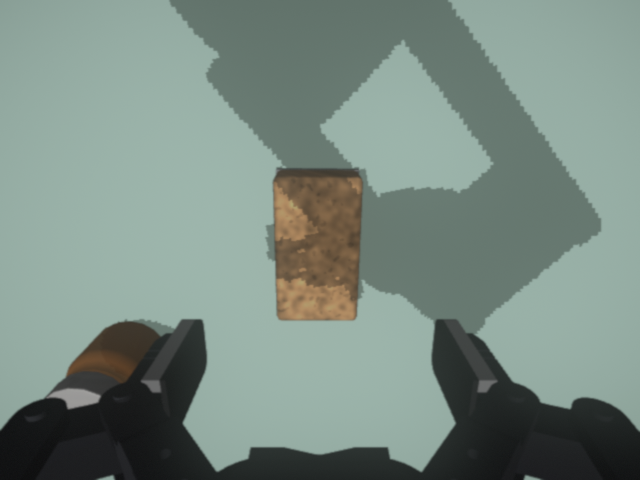

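step_arm(
  increments=[
    [1, [-0.002, -0.0006, -0.03], [-0.011, 0.011, -0.007]],
    [1, [-0.002, -0.0006, -0.055], [-0.011, 0.011, -0.007]],
    [1, [-0.002, -0.0006, -0.075], [-0.011, 0.011, -0.007]],
    [1, [-0.002, -0.0006, -0.088], [-0.011, 0.011, -0.007]],
    [1, [-0.002, -0.0006, -0.094], [-0.011, 0.011, -0.007]],
    [1, [-0.002, -0.0006, -0.096], [-0.011, 0.011, -0.007]],
    [1, [-0.002, -0.0006, -0.096], [-0.011, 0.011, -0.007]],
    [1, [-0.002, -0.0006, -0.096], [-0.011, 0.011, -0.007]],
  ],
)

```text
time: 26.18
tcp_pos: [0.5349, 0.4156, 0.0248]
ee_rot: [[-0.975, 0.221, 0.004], [0.221, 0.975, 0.003], [-0.003, 0.003, -1.0]]
contact_force: [-0.0, -0.7, -0.2]
opening: 0.998
```

```bash
python3 w.py w16; python3 -c "
from plant import r
print(r.get_state()['ee_rot'].round(4))"
```

```text
tcp [0.5349 0.4156 0.0248] jawyaw 77.22 t 26.1833 F [-0.  -0.7 -0.2]
obj [315. 320.] 31134 ztop 0.033 [526.8 415.5] [532.7 414.2] [91.2 50.4] -12.7
obj [160. 375.] 6125 ztop 0.074 [512.9 364.7] [512.9 364.6] [25.9  6.7] -85.0
obj [477. 375.] 6131 ztop 0.075 [536.6 469.6] [536.6 469.6] [25.9  6.6] 59.2
obj [109. 468.] 513 ztop 0.080 [527.4 361.6] [527.9 361.4] [9.9 8.5] -65.6
obj [528. 469.] 499 ztop 0.081 [551.1 465.8] [551.8 465.6] [9.6 7.9] 36.6
[[-0.9752  0.2212  0.0037]
 [ 0.2212  0.9752  0.0028]
 [-0.003   0.0035 -1.    ]]
```

View pics/w16.png

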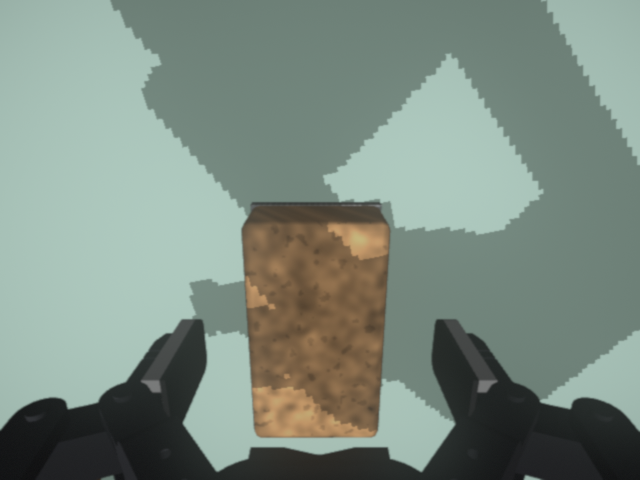

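step_arm(
  increments=[
    [1, [-0.0024, -0.0014, -0.006], [-0.003, 0.004, 0]],
    [1, [-0.0024, -0.0014, -0.006], [-0.003, 0.004, 0]],
    [1, [-0.0024, -0.0014, -0.006], [-0.003, 0.004, 0]],
    [1, [-0.0024, -0.0014, -0.006], [-0.003, 0.004, 0]],
    [-1, [-0.0024, -0.0014, -0.006], [-0.003, 0.004, 0]],
    [-1, [-0.0024, -0.0014, -0.006], [-0.003, 0.004, 0]],
    [-1, [-0.0024, -0.0014, -0.006], [-0.003, 0.004, 0]],
    [-1, [-0.0024, -0.0014, -0.006], [-0.003, 0.004, 0]],
    [-1, [-0.0024, -0.0014, -0.006], [-0.003, 0.004, 0]],
    [-1, [-0.0024, -0.0014, -0.006], [-0.003, 0.004, 0]],
    [-1, [-0.0024, -0.0014, -0.006], [-0.003, 0.004, 0]],
  ],
)

```text
time: 27.15
tcp_pos: [0.5328, 0.4145, 0.0193]
ee_rot: [[-0.975, 0.221, 0.0], [0.221, 0.975, 0.0], [-0.0, 0.0, -1.0]]
contact_force: [0.0, -0.1, 2.5]
opening: 0.57
```

step_arm(
  increments=[
    [-1, [0, 0, 0], [0, 0, 0]],
    [-1, [0, 0, 0.01], [0, 0, 0]],
    [-1, [0, 0, 0.03], [0, 0, 0]],
    [-1, [0, 0, 0.06], [0, 0, 0]],
    [-1, [0, 0, 0.08], [0, 0, 0]],
    [-1, [0, 0, 0.1], [0, 0, 0]],
    [-1, [0, 0, 0.1], [0, 0, 0]],
    [-1, [0, 0, 0.1], [0, 0, 0]],
  ],
)

```text
time: 27.82
tcp_pos: [0.5333, 0.4149, 0.1206]
ee_rot: [[-0.975, 0.221, 0.003], [0.221, 0.975, 0.002], [-0.002, 0.002, -1.0]]
contact_force: [0.1, -0.4, -2.2]
opening: 0.575
```

step_arm(
  increments=[
    [-1, [-0.004, -0.02, 0], [0, 0, -0.08]],
    [-1, [-0.012, -0.055, 0], [0, 0, -0.18]],
    [-1, [-0.02, -0.095, 0], [0, 0, -0.29]],
    [-1, [-0.028, -0.135, 0], [0, 0, -0.4]],
    [-1, [-0.036, -0.175, 0], [0, 0, -0.51]],
    [-1, [-0.044, -0.215, 0], [0, 0, -0.62]],
    [-1, [-0.052, -0.255, 0], [0, 0, -0.73]],
    [-1, [-0.06, -0.295, 0], [0, 0, -0.84]],
    [-1, [-0.068, -0.335, 0], [0, 0, -0.94]],
    [-1, [-0.076, -0.37, 0], [0, 0, -1.02]],
    [-1, [-0.083, -0.395, 0], [0, 0, -1.06]],
    [-1, [-0.083, -0.405, 0], [0, 0, -1.0725]],
  ],
)

```text
time: 28.82
tcp_pos: [0.4465, 0.0072, 0.119]
ee_rot: [[-0.268, 0.964, -0.003], [0.964, 0.268, -0.002], [-0.001, -0.004, -1.0]]
contact_force: [-0.9, 0.5, -2.1]
opening: 0.573
```

step_arm(
  increments=[
    [-1, [0, 0, 0], [0, 0, 0]],
    [-1, [0, 0, 0], [0, 0, 0]],
  ],
)

```text
time: 28.98
tcp_pos: [0.4454, 0.0071, 0.118]
ee_rot: [[-0.266, 0.964, -0.006], [0.964, 0.266, -0.001], [0.0, -0.006, -1.0]]
contact_force: [-0.9, 1.0, -1.8]
opening: 0.57
```

```bash
python3 w.py w17 .05; python3 -c "
from plant import r
print(r.get_state()['ee_rot'].round(4))"
```

```text
tcp [0.4454 0.0071 0.118 ] jawyaw 15.45 t 28.9833 F [-0.9  1.  -1.8]
yellow [348.  77.] [434.4 103.4] [83.6 57.2] -74.2 [433.7 106.6]
obj [319. 330.] 38674 ztop 0.142 [443.9  11.3] [445.2   6.8] [76.2 23.4] 15.6
[[-2.677e-01  9.635e-01 -5.000e-03]
 [ 9.635e-01  2.677e-01 -1.200e-03]
 [ 2.000e-04 -5.200e-03 -1.000e+00]]
```

View pics/w17.png

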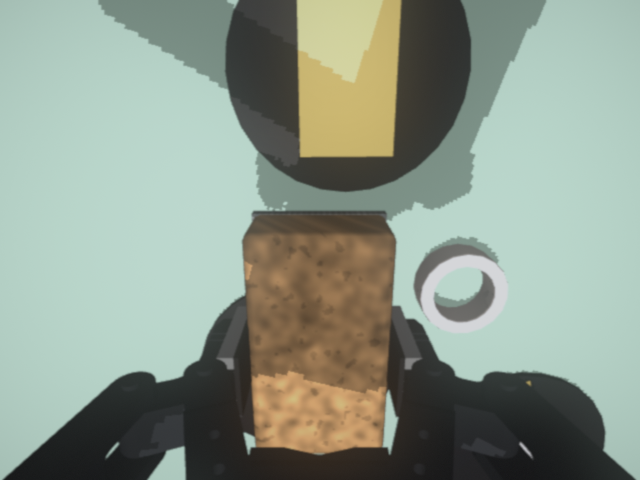

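step_arm(
  increments=[
    [-1, [-0.003, 0.02, 0], [0.001, -0.005, 0.005]],
    [-1, [-0.006, 0.05, 0], [0.001, -0.005, 0.005]],
    [-1, [-0.01, 0.08, 0], [0.001, -0.005, 0.005]],
    [-1, [-0.0126, 0.1, 0], [0.001, -0.005, 0.005]],
    [-1, [-0.0126, 0.103, 0], [0.001, -0.005, 0.005]],
    [-1, [-0.0126, 0.103, -0.02], [0.001, -0.005, 0.005]],
    [-1, [-0.0126, 0.103, -0.045], [0.001, -0.005, 0.005]],
    [-1, [-0.0126, 0.103, -0.065], [0.001, -0.005, 0.005]],
    [-1, [-0.0126, 0.103, -0.08], [0.001, -0.005, 0.005]],
    [-1, [-0.0126, 0.103, -0.085], [0.001, -0.005, 0.005]],
    [-1, [-0.0126, 0.103, -0.085], [0.001, -0.005, 0.005]],
    [-1, [-0.0126, 0.103, -0.085], [0.001, -0.005, 0.005]],
  ],
)

```text
time: 30.03
tcp_pos: [0.4337, 0.1112, 0.0332]
ee_rot: [[-0.274, 0.962, -0.0], [0.962, 0.274, -0.0], [-0.0, -0.0, -1.0]]
contact_force: [0.3, 0.5, -1.3]
opening: 0.569
```

```bash
python3 w.py w18 .05; python3 -c "
from plant import r
print(r.get_state()['ee_rot'].round(4))"
```

```text
tcp [0.4337 0.1112 0.0332] jawyaw 15.87 t 30.0333 F [ 0.3  0.5 -1.3]
yellow [316. 204.] [420.4 153.3] [57.1  6.5] 16.8 [420.3 153.2]
obj [172. 405.] 9810 ztop 0.085 [389.6  99.1] [394.3  99.2] [36.7 28.1] 13.1
obj [465. 406.] 9781 ztop 0.085 [477.  123.9] [472.7 122.3] [36.2 26.9] 19.9
[[-2.732e-01  9.619e-01  1.100e-03]
 [ 9.619e-01  2.732e-01 -1.000e-04]
 [-4.000e-04  1.000e-03 -1.000e+00]]
```

View pics/w18.png

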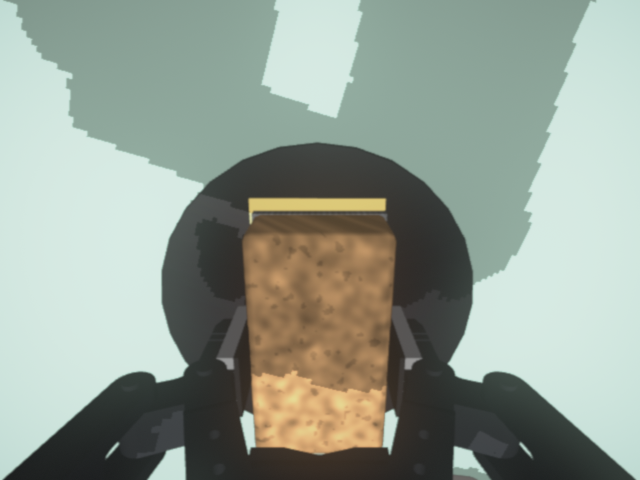

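step_arm(
  increments=[
    [-1, [-0.0009, -0.0007, -0.003], [0, 0.001, -0.001]],
    [-1, [-0.0009, -0.0007, -0.005], [0, 0.001, -0.001]],
    [-1, [-0.0009, -0.0007, -0.007], [0, 0.001, -0.001]],
    [-1, [-0.0009, -0.0007, -0.008], [0, 0.001, -0.001]],
    [-1, [-0.0009, -0.0007, -0.0083], [0, 0.001, -0.001]],
    [-1, [-0.0009, -0.0007, -0.0083], [0, 0.001, -0.001]],
  ],
)

```text
time: 30.58
tcp_pos: [0.4333, 0.1104, 0.0254]
ee_rot: [[-0.272, 0.962, 0.0], [0.962, 0.272, -0.0], [-0.0, 0.0, -1.0]]
contact_force: [-0.3, 0.9, -1.5]
opening: 0.573
```

step_arm(
  increments=[
    [-1, [-0.0004, 0, -0.0006], [0, 0, 0]],
    [-1, [-0.0004, 0, -0.0012], [0, 0, 0]],
    [-1, [-0.0004, 0, -0.0016], [0, 0, 0]],
    [-1, [-0.0004, 0, -0.0016], [0, 0, 0]],
  ],
)

```text
time: 30.92
tcp_pos: [0.4328, 0.1104, 0.0242]
ee_rot: [[-0.272, 0.962, 0.0], [0.962, 0.272, -0.0], [-0.0, 0.0, -1.0]]
contact_force: [-1.0, -0.1, 4.7]
opening: 0.575
```

step_arm(
  increments=[
    [1, [0, 0, 0], [0, 0, 0]],
    [1, [0, 0, 0], [0, 0, 0]],
    [1, [0, 0, 0], [0, 0, 0]],
    [1, [0, 0, 0], [0, 0, 0]],
    [1, [0, 0, 0], [0, 0, 0]],
    [1, [0, 0, 0.02], [0, 0, 0]],
    [1, [0, 0, 0.05], [0, 0, 0]],
    [1, [0, 0, 0.09], [0, 0, 0]],
    [1, [0, 0, 0.13], [0, 0, 0]],
    [1, [0, 0, 0.17], [0, 0, 0]],
    [1, [0.0, 0.03, 0.19], [0, 0, 0]],
    [1, [0.0, 0.06, 0.19], [0, 0, 0]],
  ],
)

```text
time: 31.92
tcp_pos: [0.4364, 0.171, 0.2198]
ee_rot: [[-0.269, 0.963, 0.011], [0.963, 0.269, 0.003], [-0.0, 0.012, -1.0]]
contact_force: [1.4, 1.0, 0.3]
opening: 0.997
```

step_arm(
  increments=[
    [1, [0.0, 0.3, 0.02], [0, 0, 0]],
    [1, [0.0, 0.3, 0.02], [0, 0, 0]],
    [1, [0.0, 0.3, 0.02], [0, 0, 0]],
    [1, [0.0, 0.3, 0.02], [0, 0, 0]],
    [1, [0.0, 0.3, 0.02], [0, 0, 0]],
    [1, [0.0, 0.3, 0.02], [0, 0, 0]],
    [1, [0.0, 0.3, 0.02], [0, 0, 0]],
    [1, [0.0, 0.3, 0.02], [0, 0, 0]],
    [1, [0.0, 0.3, 0.02], [0, 0, 0]],
    [1, [0.0, 0.3, 0.02], [0, 0, 0]],
  ],
)

```text
time: 32.75
tcp_pos: [0.4357, 0.4709, 0.2389]
ee_rot: [[-0.27, 0.963, 0.01], [0.963, 0.27, 0.001], [-0.002, 0.01, -1.0]]
contact_force: [0.4, -1.0, -0.5]
opening: 1.002
```

```bash
python3 - <<'E'
from plant import r
import cv2,numpy as np
for n in("scene","top"):
    p,d=r.grab_frame(n); cv2.imwrite(f"pics/{n}9.png",p[...,::-1]); np.save(f"pics/{n}9d.npy",d)
E
sed 's/}0/}9/g' m1.py > m9.py; python3 m9.py | grep obj
```

```text
obj [521.  46.] 756 ztop 0.091 [ 872.9 -495.7] [ 876.7 -498. ] [87.8 42.6] 89.0
obj [92. 43.] 1015 ztop 0.062 [882.4 498.8] [879.3 499. ] [82.  40.6] -89.6
obj [219.  50.] 1590 ztop 0.061 [866.7 199.8] [879.1 199.5] [239.3  41.4] 90.0
obj [367.  51.] 1372 ztop 0.070 [ 866.7 -141. ] [ 878.4 -140.4] [178.3  40.8] -89.5
obj [208.  95.] 577 ztop 0.027 [765.1 209.5] [765.8 211.1] [100.   21.4] 74.1
obj [421. 101.] 1108 ztop 0.022 [ 762.4 -272. ] [ 759.5 -289.5] [199.   41.7] 79.7
obj [356. 151.] 803 ztop 0.038 [ 638.1 -117.8] [ 638.6 -118.3] [120.   33.1] -58.8
obj [188. 170.] 547 ztop 0.072 [587.7 266.2] [587.5 266.2] [45.2 44.1] 46.5
obj [422. 175.] 515 ztop 0.120 [ 580.2 -267.2] [ 580.5 -267.9] [22.6 20.8] -45.2
obj [303. 192.] 267 ztop 0.024 [541.8   2.2] [541.4   2.7] [54.4 51.3] 1.0
obj [ 17. 235.] 2539 ztop 0.380 [435.5 434.9] [436.1 436.6] [51.2 13.1] 2.0
obj [482. 210.] 1467 ztop 0.055 [ 505.6 -413.6] [ 505.9 -414.6] [25.9 22.9] -86.8
obj [345. 230.] 515 ztop 0.057 [455.6 -94.7] [455.5 -94.7] [24.8 22.7] -89.7
obj [256. 238.] 898 ztop 0.039 [433.5 109.7] [433.4 110. ] [89.8 49.8]
[... 871 characters left out ...]
 374.] 1589 ztop 0.021 [ 764.5 -270.3] [ 760.  -290.3] [199.7  42.6] 79.6
obj [458. 382.] 878 ztop 0.027 [766.9 210.1] [767.2 210.4] [99.4 23.1] 73.9
obj [ 46. 427.] 1512 ztop 0.090 [ 875.  -505.5] [ 878.1 -500.5] [89.8 43.2] 89.9
obj [255. 426.] 1442 ztop 0.071 [ 868.5 -140.4] [ 879.7 -140.7] [180.3  40.4] -89.9
obj [458. 434.] 2237 ztop 0.061 [867.  202.6] [878.9 199.4] [240.5  41.6] 89.9
obj [618. 440.] 1066 ztop 0.062 [880.7 486.7] [879.1 486.7] [57.2 41.6] 89.5
obj [260. 444.] 369 ztop 0.032 [ 891.5 -132.1] [ 889.2 -142.2] [76.2 21.7] -88.7
obj [397. 445.] 65 ztop 0.018 [888.8 104.2] [888.7 102.7] [20.4 12.6] -20.9
obj [503. 452.] 73 ztop 0.020 [895.1 287.6] [895.4 289.2] [22.  9.] 85.0
```

View pics/top9.png

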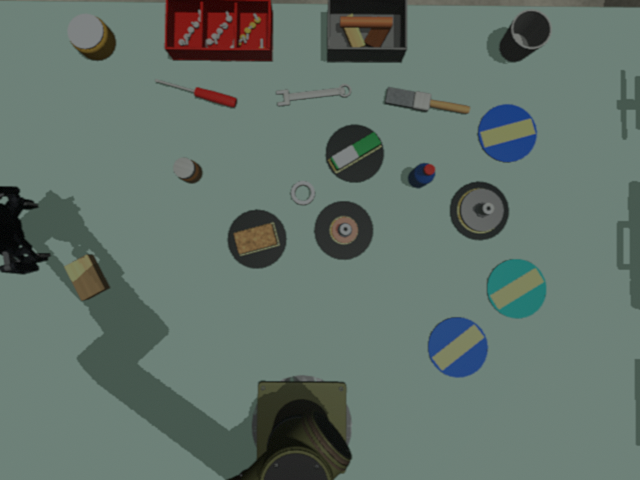

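View pics/scene9.png

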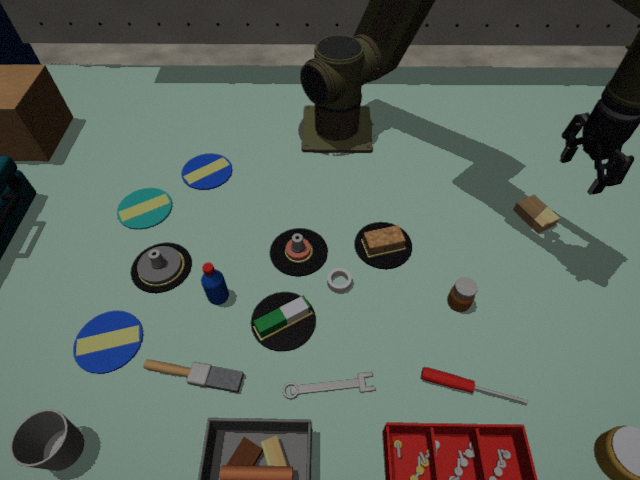

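```bash
python3 -c "
from plant import r
print(r.finish_job())"
```

```text
the job is handed in; nothing more can be done
None
```

The large wheel, small wheel, polishing bar and sanding block, in that order, are each set down on their matching black pad. The job was handed in at about 33 s with the arm clear of everything. I lowered each one until the wrist force showed contact (about 4 to 10 N) before opening the gripper.

- **Placement:** The last top and scene pictures show all four lying flat inside their painted shapes. Centres are about 1 to 2 mm from the painted centres. The bar and block are lined up to within about 1°.
- **Bottle and jar:** Both are standing, within about 1 mm of where they were at the start, which is the measurement noise.
- **What disagreed:** The two fixed cameras differ by about 2 mm in y, as the calibration note allows. Both put the things about 1 mm towards −y of the painted centres, except the small wheel, which only the scene camera could check. The wrist camera had both wheels within 0.5 mm of centre. I took the difference as calibration or height bias and did not re-grip anything.
- **What went wrong on the way:** The first grasp of the large wheel was 8 mm off-centre on the finger pads. I opened, re-centred and gripped it again before lifting.

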